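Turn a label printer's platen roller end for end and shut the cover

TASK

The rubber platen roller of this label printer was put in back to front: its gear is on the right (seen from the printer's front), away from the drive gears. Reach in under the raised cover, lift the roller out of its two bearing slots, turn it end for end without striking the raised cover or the things around, and lower it gently back, without dropping it, so that both shaft ends lie down in their slots with the gear on the left, beside the drive gears. Then press the cover fully shut and leave it.

Things in the scene. Friction and masses are not known exactly. Their poses are not given: they have to be found in the camera images.
- printer: Desktop label printer fixed to the bench, 230 mm deep, 200 mm wide. Origin: centre of its underside. +x to its rear, +y to its left seen from its front, +z up; its front (-x) faces the robot's left (world +y), turned 5 degrees away to 30 towards the robot. Base top z = 50 mm (tear bar 59). Side housings' inner faces y = +-92 mm, tops z = 126 mm. White drive gears stand outside the left (+y) frame plate only.
- slot_left (a point): Where the roller's axis crosses the left (+y, drive-gear) steel frame plate when seated: printer x -75, y 60.5, z 105 mm; axes as the printer's. Plate 6 mm thick, 55 mm deep, top z = 118 mm. Its open-topped slot: 12 mm wide, floor 5 mm below this point, sides straight to 3 mm above it, then flaring to 24 mm wide at the plate's top.
- slot_right (a point): The same point at the right frame plate (y = -60.5 mm); slot as on the left, no drive gears here. Between the two plates the space before, behind and below the roller is free down to z = 60 mm. Cover and print head hang over and behind: a tool pointing straight down may meet them, one leaning 30 to 45 degrees back towards the printer's front clears them.
- roller_middle (a point): Middle of the platen roller, on its axis; its +y axis points along the shaft to the gear end. Black rubber barrel 20 mm diameter, 106 mm long; steel shaft 10 mm diameter at both ends; 0.13 to 0.21 kg; 81 mm from here to the gear's outer face, 73 mm to the plain end. Starts in the slots with its gear on the right. Fits either way round, with 4 mm play along its axis each way.
- roller_gear (a point): Middle of the white nylon gear on the roller's end, 26 mm in diameter, 10 mm wide, 72.5 mm from the roller's middle; seated, it lies just outside a frame plate.
- cover (a joint): Angle of the hinged cover, rad: 0 = fully shut; starts raised at 0.85 to 0.95, stop at 1.0. A stiff hinge holds it wherever it is left; moving it takes about 2 to 6 N near its front. A flat panel 206 mm wide reaching 199 mm forward of the hinge; shut, its outer face is level at z = 159 mm. The print head hangs under its front (to 12 mm below the hinge's level when shut, 3 mm clear of the roller).
- cover_hinge (a point): Middle of the cover's hinge axis (along the printer's y): printer x +95, z 130 mm. Axes as the printer's. As the cover opens its front swings up and to the rear.
- cover_top (a point): Point on the cover's outer face, on its middle line, 150 mm from the hinge towards the front and 29 mm outward of the hinge; turns with the cover, +z is the face's outward normal, -x points to the front edge, 49 mm further on. Pushing here towards the front and down shuts the cover.
- label_roll: Bystander: roll of labels standing on end, 92 mm in diameter, 100 mm high, behind the printer.
- solder_spool: Bystander: white solder spool, 56 mm in diameter, 48 mm high, in front of the printer.
- screw_tin: Bystander: open steel tin of screws, 85 x 60 x 22 mm, in front of the printer.
- screwdriver: Bystander: screwdriver 200 mm long, lying in front of the printer, origin at its middle.
- multimeter: Bystander: multimeter lying flat, 186 x 90 x 45 mm.
- desolder_pump: Bystander: blue desoldering pump, lying, 175 mm long, 23 mm thick.
- paper_cup: Bystander: paper cup, 76 mm in diameter, 92 mm high.
- pliers: Bystander: pliers lying flat, 180 mm long.
Mind the look-alikes: they are no part of the job. Leave any pink or turquoise look-alike of the part that bears roller_middle alone.

How it is judged:
By the outcome, as a careful person would: the job done as asked, in the order asked, and still so for the second after the job is handed in, with the robot touching nothing.
It also fails if it takes over 61 s, if anything falls off the work surface, if the arm or the gripper's body presses on something with over 40 N, if the wrist force passes 120 N, or if a joint passes its speed limit or range.

ROBOT

A 7-joint arm with a two-finger parallel gripper is mounted at the origin on the work surface. World frame = base frame: x ahead of the robot, y to its left, z up, the work surface at z = 0. Lengths are in mm, angles in degrees, forces in N, time in s.
With the tool pointing down it reaches from about 400 to 925 mm from the base axis. Payload 4.1 kg.
Tool frame: the origin (TCP) lies at the centre of the arm's flange, where the gripper is bolted on; the fingertips stand 173 mm ahead of it and the grasp point (between the pads) lies 155 mm ahead of it; y points along the fingers, x is the direction in which the jaws open and shut, and the axes are right-handed (so a half turn about y gives the same grasp; the last joint's range is limited). The gripper opens to 85 mm and grips with 20 to 120 N. Pads are 22 mm wide; open, the fingers measure 114 mm over their backs; the gripper's body (76 mm by 85 mm) begins 54 mm behind the grasp point. The pads swing forward as they close: fully open they stand 13 mm farther back than shut.
Start: joints at [-71.792, 22.827, 2.584, 88.041, -1.071, 69.15, -2.905], TCP at [263.118, 594.379, 404.747] pointing down, gripper open.
Joint ranges: [-161.44, 161.44], [-28.35, 127.94], [-78.24, 83.42], [0, 140.83], [-78.03, 258.03], [13.02, 114.36], [-168.23, 168.23]. Speed limits (degrees/s): [147.25, 147.25, 180, 180, 180, 180, 180].

INTERFACE

Orientations are given as a 3x3 rotation matrix whose columns are the frame's x, y, z axes.
In Python, from cell import monitor, eyes, order gives the robot as it stands.
- The arm moves only by the tool drive_tool, never from a script. Its argument "moves" is a list of rows, each a list of 3 entries, a list of its own where there are three numbers: the shift along the tool's x, y, z in mm, then the turn, a rotation vector about the tool's x, y, z in rad, then the opening, from -1 (shut) to 1 (fully open). A call has 1 to 10 rows; each row shifts and turns the pose as measured when the row begins, along the tool's axes as they then stand; what a row does not reach is not made up. A row lasts 1/8 s, in which the tool goes at most 62.5 mm and 10.7 degrees, less where a joint would pass 70% of its speed; a pose out of reach is approached as far as the arm can. A call is refused whole if a number of a shift passes 62.5 or a number of a turn 0.188, either way. A call with a gripper value outside its range is refused whole. The fingers move at their own pace and stop on an object; "force" is the grip in N (left out, the last holds). Time passes only in rows, so rows that do not move let the fingers close. It gives the time, the measured TCP pose, the force and the opening at its end, in the units of the state.
- monitor.sense(): the state, without advancing time (a new reading comes with each control period).
- eyes.grab_frame(name): name is "side" or "top" or "wrist"; returns the picture (420x560x3 uint8, red, green, blue); there is no depth.
- eyes.camera_params(name): a dict with "intrinsics" (3x3 intrinsics, pixels), "k1" (the pictures are not rectified: a ray, as slopes to the right and down, at radius r is drawn at 1 + k1 r^2 times it, then the intrinsics apply), "rvec" (rotation vector, rad) and "tvec" (3), from world to camera coordinates, as OpenCV has them. Camera axes: x right, y down, z forward; pixel columns grow to the right and rows downward; lengths in mm; the calibration is good to about 2 mm. A picture is of the moment at which its call begins: read the wrist's pose just before it. camera_params takes no time and is no camera call; for the wrist camera it gives the pose at the moment of the call.
- order.job_done(): hands the job in, once; it reports no verdict.
The state is a dict: "time_s": time; "joints": joint angles; "qd": joint speeds; "joint_efforts": joint torques, N m; "tcp_pos": TCP position; "eef_rot": TCP orientation; "force": force on the tool from outside, world axes, zero at the start; "wrist_torque": the same for the moment, N m; "finger_gap": opening from 0.0 (shut) to 1.0 (fully open).
Only numpy, scipy, OpenCV 4.12 (cv2) and the standard library are available. Lean on these libraries where they do the work, as an engineer would, in place of code of your own. Each camera call takes 0.05 s, during which the arm holds its last target.

## Working session

There is one attempt and no reset: what is moved stays moved. The work goes in short steps, Python scripts to look and compute and a tool call to move; the robot and the scene stay as the last step left them, time stands still between calls to the robot, and variables do not carry over. Pictures are saved under pics/ and viewed, and the job is handed in when it is done.

Besides the shell and the picture viewer there is one more tool, called after ">>>" as name(argument=value, ...), one argument or row to a line, values as JSON. drive_tool: Moves the arm, as the interface text tells. Its arguments: {"type":"object","properties":{"moves":{"type":"array","items":{"type":"array"}},"force":{"type":"number"}},"required":["moves"]}

```bash
ls; mkdir -p pics; python3 - <<'E'
from cell import monitor, eyes, order
import cv2,json
s=monitor.sense();print(s)
for n in ["side","top","wrist"]:
    p=eyes.camera_params(n);print(n,p)
    im=eyes.grab_frame(n);cv2.imwrite(f"pics/{n}0.png",im[:,:,::-1])
E
```

```text
pics
{'time_s': 0.0, 'joints': array([-71.79145823,  22.87184161,   2.58000305,  88.11542739,
        -1.06971291,  69.15110484,  -2.90477974]), 'qd': array([ 0.10199482, -0.01784967, -0.05978313, -0.01974892, -0.03683462,
        0.10338147, -0.03620323]), 'joint_efforts': array([-3.86317279e-04, -4.75130367e+01,  1.36479389e+00, -2.54212940e+01,
        1.17260608e-02,  9.66345076e-03,  1.27394219e-05]), 'tcp_pos': array([262.98044952, 594.0892592 , 403.65421063]), 'eef_rot': array([[ 4.04717542e-01, -6.54948449e-04, -9.14441514e-01],
       [ 9.14439588e-01, -1.88373714e-03,  4.04718039e-01],
       [-1.98763689e-03, -9.99998011e-01, -1.63470675e-04]]), 'force': array([-0.13251769, -0.30580084, -0.31351744]), 'wrist_torque': array([0.02143402, 0.04242462, 0.01845853]), 'finger_gap': 1.0030843184876475}
side {'intrinsics': array([[541.82396485,   0.        , 270.41690923],
       [  0.        , 541.82396485, 215.53395355],
       [  0.        ,   0.        ,   1.        ]]), 'k1': -0.03425430861342906, 'rvec': array([ 0.21440553, -2.88971004,  1.05171353]), 'tvec': array([ 482.42943856,  132.63810076, 1840.83923633])}
top {'intrinsics': array([[447.92016241,   0.        , 274.21059001],
       [  0.        , 447.92016241, 212.95211428],
       [  0.        ,   0.        ,   1.        ]]), 'k1': -0.006785940077493405, 'rvec': array([ 2.16535744, -2.20994598,  0.0554188 ]), 'tvec': array([  11.8231944 ,  475.1590927 , 1203.58313631])}
wrist {'intrinsics': array([[350.0436146 ,   0.        , 280.23044945],
       [  0.        , 350.0436146 , 207.9796389 ],
       [  0.        ,   0.        ,   1.        ]]), 'k1': -0.06652016426660542, 'rvec': array([-2.41297845, -1.57312859, -0.23493814]), 'tvec': array([-648.42930844,  -39.66301069,  378.19890602])}
```

View pics/side0.png

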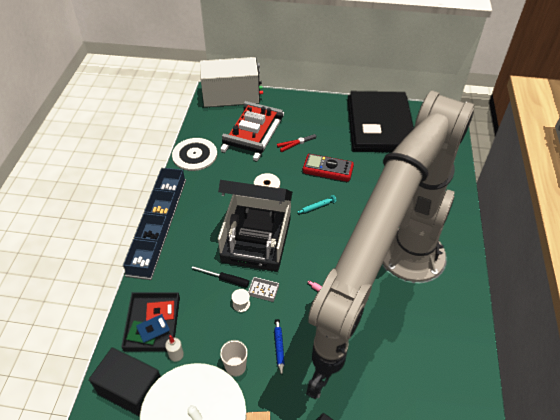

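View pics/top0.png

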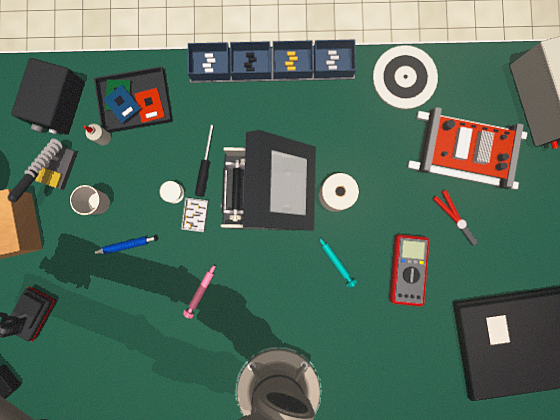

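View pics/wrist0.png

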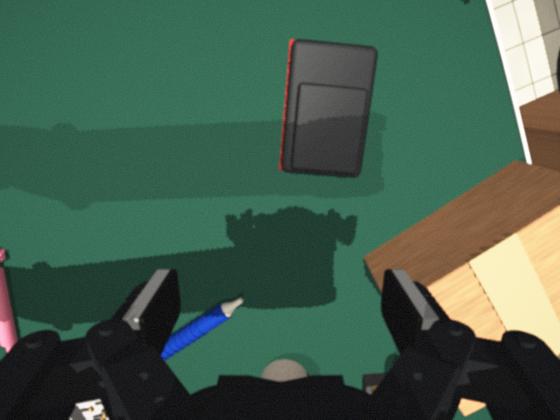

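```bash
cat > h.py <<'E'
import numpy as np, cv2
from cell import monitor, eyes, order
from scipy.spatial.transform import Rotation as R
P={}
def par(n):
    if n=="wrist": return eyes.camera_params(n)
    if n not in P: P[n]=eyes.camera_params(n)
    return P[n]
def proj(p,X):
    X=np.atleast_2d(X); D=np.array([p["k1"],0,0,0,0.])
    return cv2.projectPoints(X.astype(float),np.array(p["rvec"]),np.array(p["tvec"]),p["intrinsics"],D)[0][:,0]
def ray(p,uv):
    u=cv2.undistortPoints(np.array([[uv]],float),p["intrinsics"],np.array([p["k1"],0,0,0,0.]))[0,0]
    Rm=cv2.Rodrigues(np.array(p["rvec"]))[0]; c=-Rm.T@np.array(p["tvec"]); d=Rm.T@np.array([u[0],u[1],1]); return c,d/np.linalg.norm(d)
def onz(p,uv,z):
    c,d=ray(p,uv); return c+d*(z-c[2])/d[2]
def tri(l):
    A=0;b=0
    for p,uv in l:
        c,d=ray(p,uv);M=np.eye(3)-np.outer(d,d);A=A+M;b=b+M@c
    return np.linalg.solve(A,b)
def crop(im,x0,y0,x1,y1,s,fn):
    c=im[y0:y1,x0:x1]; cv2.imwrite(fn,cv2.resize(c,None,fx=s,fy=s,interpolation=cv2.INTER_CUBIC))
E
python3 - <<'E'
from h import *
for n,b,s in [("top",(210,120,330,240),5),("side",(210,170,300,275),5.5)]:
    im=cv2.imread(f"pics/{n}0.png"); crop(im,*b,s,f"pics/{n}0c.png")
p=par("top");print(onz(p,(268,180),100),onz(p,(240,185),105))
E
```

```text
[554.29990357  15.56815318 100.        ] [542.4377909   86.42984087 105.        ]
```

View pics/top0c.png

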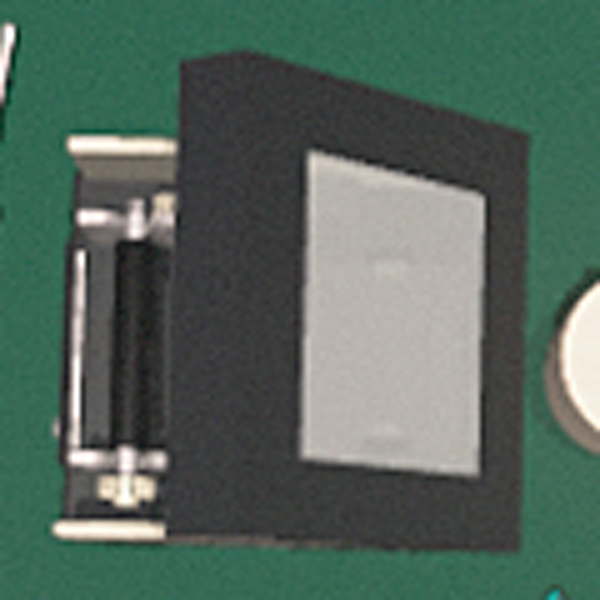

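View pics/side0c.png

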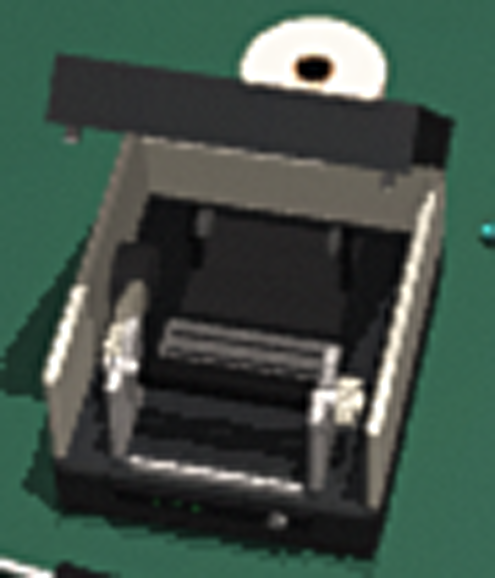

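```bash
python3 - <<'E'
from h import *
t=par("top");s=par("side")
g=tri([(t,(235.2,217.8)),(s,(273.1,242.7))]);print("gear",g, proj(t,g),proj(s,g))
for q in [(235.2,217.8),(237.4,161),(238,168),(237.6,209),(223.5,148),(221,226)]:
    print(q,onz(t,q,105 if q[0]>230 else 126))
for n in("top","side"):
    p=par(n);Rm=cv2.Rodrigues(p["rvec"])[0];print(n,-Rm.T@p["tvec"])
E
```

```text
gear [461.41160042  99.62477119 108.50115564] [[235.12859011 217.07488057]] [[273.6660819  242.74989909]]
(235.2, 217.8) [459.76204882  99.80514409 105.        ]
(237.4, 161) [603.72071004  92.07028821 105.        ]
(238, 168) [585.81313174  90.82203718 105.        ]
(237.6, 209) [481.81668964  93.42490886 105.        ]
(223.5, 148) [633.41885041 124.38519977 126.        ]
(221, 226) [439.19380061 133.16252047 126.        ]
top [ 403.83704665   -6.87371619 1229.38875426]
side [ 302.52967383 1140.97901432 1498.55357205]
```

```bash
cat >> h.py <<'E'
YD=np.array([1,-0.052,0]); YD/=np.linalg.norm(YD)   # printer +y in world
XD=np.cross(YD,[0,0,1])                              # printer +x in world
def grot(lean,zs=-1,yd=None):
    yd=YD if yd is None else yd
    xd=np.cross(yd,[0,0,1]); a=np.sin(np.radians(lean))*xd-np.cos(np.radians(lean))*np.array([0,0,1.])
    z=zs*yd; return np.stack([np.cross(a,z),a,z],1)
def plan(Rt,gt,n,reach=155,frm=None,show=True,viaR=None):
    """straight grasp-point path to gt (grasp point at reach ahead)"""
    s=monitor.sense() if frm is None else frm
    R0=s["eef_rot"];U,_,V=np.linalg.svd(R0);R0=U@V;p0=s["tcp_pos"];g0=p0+reach*R0[:,1]
    rv=R.from_matrix(R0.T@Rt).as_rotvec()
    rows=[];pr,pp=R0,p0
    for k in range(1,n+1):
        Rk=R0@R.from_rotvec(rv*k/n).as_matrix(); pk=g0+(gt-g0)*k/n-reach*Rk[:,1]
        rows.append([[int(round(v)) for v in pr.T@(pk-pp)],[float(round(v,3)) for v in R.from_matrix(pr.T@Rk).as_rotvec()]]);pr,pp=Rk,pk
    if show:
        print("rot deg",np.degrees(np.linalg.norm(rv)))
        for r in rows: print(r)
    return rows
E
python3 - <<'E'
from h import *
s=monitor.sense();p=par("wrist");Rm=cv2.Rodrigues(p["rvec"])[0];c=-Rm.T@p["tvec"]
print("cam in tool",s["eef_rot"].T@(c-s["tcp_pos"]),"fwd",s["eef_rot"].T@Rm[2],"right",s["eef_rot"].T@Rm[0])
Rt=grot(35);a=Rt[:,1];plan(Rt,np.array([533,95.5,105])-130*a,10)
E
```

```text
cam in tool [-0.62936006 31.9036871  74.34820371] fwd [ 1.99796061e-04  9.55559334e-01 -2.94798778e-01] right [9.99999464e-01 1.08664291e-04 1.02996062e-03]
rot deg 40.52055898919612
[[-18, 4, -40], [-0.011, -0.035, 0.06]]
[[-20, 6, -39], [-0.011, -0.035, 0.06]]
[[-21, 8, -38], [-0.011, -0.035, 0.06]]
[[-21, 11, -37], [-0.011, -0.035, 0.06]]
[[-22, 13, -36], [-0.011, -0.035, 0.06]]
[[-23, 15, -34], [-0.011, -0.035, 0.06]]
[[-23, 18, -33], [-0.011, -0.035, 0.06]]
[[-23, 20, -32], [-0.011, -0.035, 0.06]]
[[-23, 22, -30], [-0.011, -0.035, 0.06]]
[[-23, 25, -29], [-0.011, -0.035, 0.06]]
```

>>> drive_tool(
  moves=[
    [[-18,4,-40],[-0.011,-0.035,0.06],1],
    [[-20,6,-39],[-0.011,-0.035,0.06],1],
    [[-21,8,-38],[-0.011,-0.035,0.06],1],
    [[-21,11,-37],[-0.011,-0.035,0.06],1],
    [[-22,13,-36],[-0.011,-0.035,0.06],1],
    [[-23,15,-34],[-0.011,-0.035,0.06],1],
    [[-23,18,-33],[-0.011,-0.035,0.06],1],
    [[-23,20,-32],[-0.011,-0.035,0.06],1],
    [[-23,22,-30],[-0.011,-0.035,0.06],1],
    [[-23,25,-29],[-0.011,-0.035,0.06],1],
  ],
)

```text
time_s: 1.4
tcp_pos: [546.6, 252.9, 335.9]
eef_rot: [[0.022, -0.027, -0.999], [0.81, -0.585, 0.033], [-0.586, -0.811, 0.009]]
force: [1.2, 0.2, 0.5]
finger_gap: 1.002
```

```bash
python3 - <<'E'
from h import *
s=monitor.sense();print(s["tcp_pos"],s["joints"],s["time_s"])
Rt=grot(35);a=Rt[:,1];plan(Rt,np.array([533,95.5,105])-130*a,3)
im=eyes.grab_frame("wrist");cv2.imwrite("pics/w1.png",im[:,:,::-1])
import pickle;pickle.dump(par("wrist"),open("w1.pkl","wb"))
E
```

```text
[546.60921938 252.94691869 335.93212537] [-45.77539941  28.49683155  13.32486918  94.00012142  22.47894919
  81.06719065  47.36406273] 1.4
rot deg 1.4604479781952229
[[1, -2, 2], [0.001, 0.007, -0.005]]
[[1, -2, 2], [0.001, 0.007, -0.005]]
[[1, -2, 2], [0.001, 0.007, -0.005]]
```

View pics/w1.png

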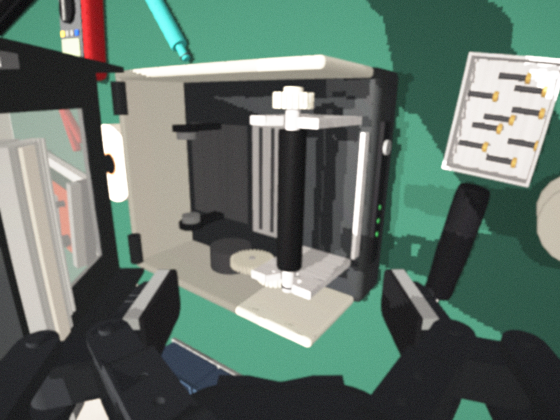

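```bash
python3 - <<'E'
from h import *
im=cv2.imread("pics/w1.png"); crop(im,230,75,390,305,3.3,"pics/w1c.png"); 
E
```

```text
(no output)
```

View pics/w1c.png

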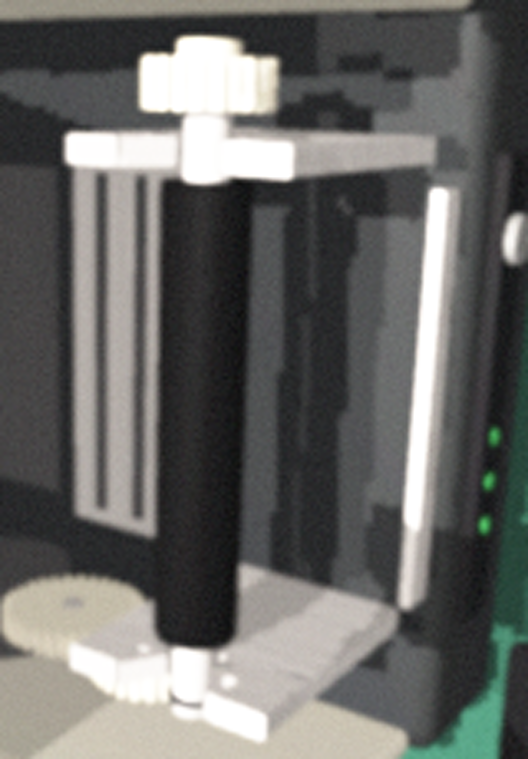

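```bash
cat >> h.py <<'E'
def cyl(c,ax,r,l0,l1):
    ax=ax/np.linalg.norm(ax);u=np.cross(ax,[0,0,1.]);u/=np.linalg.norm(u);v=np.cross(ax,u);t=np.linspace(0,2*np.pi,60)
    ring=np.cos(t)[:,None]*u*r+np.sin(t)[:,None]*v*r
    return np.vstack([c+ax*l0+ring,c+ax*l1+ring])
def hull(p,X): return cv2.convexHull(proj(p,X).astype(np.float32))[:,0]
def pr2w(o,yaw,X):
    """printer->world; yaw=angle of printer +y from world x, rad"""
    yd=np.array([np.cos(yaw),np.sin(yaw),0]);xd=np.cross(yd,[0,0,1.]);X=np.atleast_2d(X)
    return np.array([o[0],o[1],0])+X[:,:1]*xd+X[:,1:2]*yd+X[:,2:]*np.array([0,0,1.])
E
python3 - <<'E'
from h import *
import pickle
from scipy.optimize import least_squares
w=pickle.load(open("w1.pkl","rb"));t=par("top");s=par("side")
W=lambda x,y:np.array([230+x/3.3,75+y/3.3])
def edgex(h,row):
    xs=[]
    for a,b in zip(h,np.roll(h,-1,0)):
        if (a[1]-row)*(b[1]-row)<0: xs.append(a[0]+(b[0]-a[0])*(row-a[1])/(b[1]-a[1]))
    return np.array([min(xs),max(xs)]) if xs else np.array([0,0.])
def f(q):
    o=np.array([q[0],q[1],105]);ax=np.array([np.cos(q[2]),np.sin(q[2]),0]) # toward plain end
    r=[]
    hb=hull(w,cyl(o,ax,10,-53,53))
    for row,xl,xr in [(250,163,248),(400,160,244),(600,156,238)]:
        r+=list(edgex(hb,W(0,row)[1])-[W(xl,0)[0],W(xr,0)[0]])
    r.append(hb[:,1].max()-W(0,647)[1])
    hg=hull(w,cyl(o,ax,13,-77.5,-67.5))
    r+=list(np.r_[hg.min(0)-W(138,50),hg.max(0)-W(279,115)])
    r[-3]=0
    r+=list(proj(t,o-72.5*ax)[0]-[235.2,217.8]);r+=list(proj(s,o-72.5*ax)[0]-[273.1,242.7])
    r+=list(proj(t,o+70*ax)[0]-[237.4,161.5])
    return np.array(r)
x=least_squares(f,[532,95.5,-.05],loss="soft_l1");print(x.x,np.degrees(x.x[2]));print(f(x.x).round(1))
E
```

```text
[ 5.38441301e+02  9.56141857e+01 -4.97437541e-02] -2.8501071677713283
[ 8.2 11.3  8.2 10.6  8.2  9.8  4.8 12.1  0.   9.  -2.6  0.2 -2.5 -0.8
  0.4 -0.1 -2.3]
```

```bash
python3 - <<'E'
from h import *
import pickle
s=monitor.sense();print(s["tcp_pos"],s["qd"].round(2));w=par("wrist")
im=eyes.grab_frame("wrist");cv2.imwrite("pics/w2.png",im[:,:,::-1]);print(monitor.sense()["tcp_pos"])
pickle.dump(w,open("w2.pkl","wb"));im=cv2.imread("pics/w2.png"); crop(im,230,75,390,305,3.3,"pics/w2c.png"); 
E
```

```text
[549.47148629 246.3500436  334.89730097] [-0.7  -1.36  0.82  1.42 -4.63  2.6  -6.22]
[548.08101373 248.33159991 335.19282436]
```

View pics/w2c.png

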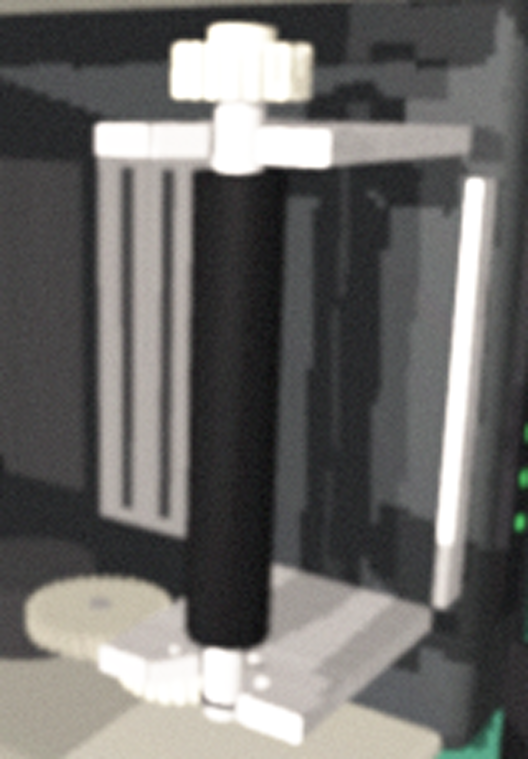

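```bash
cat > fit.py <<'E'
from h import *
import pickle
from scipy.optimize import least_squares
w=pickle.load(open("w2.pkl","rb"));t=par("top");s=par("side")
W=lambda x,y:np.array([230+x/3.3,75+y/3.3])
def edgex(h,row):
    xs=[]
    for a,b in zip(h,np.roll(h,-1,0)):
        if (a[1]-row)*(b[1]-row)<0: xs.append(a[0]+(b[0]-a[0])*(row-a[1])/(b[1]-a[1]))
    return np.array([min(xs),max(xs)]) if xs else np.array([0,0.])
def f(q):
    o=np.array([q[0],q[1],105]);ax=np.array([np.cos(q[2]),np.sin(q[2]),0]) # toward plain end
    r=[]
    hb=hull(w,cyl(o,ax,10,-53,53))
    for row,xl,xr in [(250,195,283),(400,191,278),(600,186,270)]:
        r+=list(edgex(hb,W(0,row)[1])-[W(xl,0)[0],W(xr,0)[0]])
    r.append(hb[:,1].max()-W(0,650)[1])
    hg=hull(w,cyl(o,ax,13,-77.5,-67.5))
    r+=list(np.r_[hg.min(0)-W(169,50),hg.max(0)-W(314,103)])
    r[-3]=0
    r+=list(proj(t,o-72.5*ax)[0]-[235.2,217.8]);r+=list(proj(s,o-72.5*ax)[0]-[273.1,242.7])
    r+=list(proj(t,o+70*ax)[0]-[237.4,161.5])
    return np.array(r)
if __name__=="__main__":
    x=least_squares(f,[532,95.5,-.05],loss="soft_l1");print(x.x,np.degrees(x.x[2]));print(f(x.x).round(1))
    g=lambda q:f(q)[:11]
    x=least_squares(g,[532,95.5,-.05],loss="soft_l1");print("wrist only",x.x,np.degrees(x.x[2]));print(f(x.x).round(1))
E
python3 fit.py
```

```text
[ 5.36973406e+02  9.57251343e+01 -5.11859442e-02] -2.9327385706248976
[-1.4  0.9 -1.1  0.3 -0.9  0.   2.1  2.9  0.  -1.3 -1.3  0.1 -1.9 -0.4
  0.5 -0.  -1.7]
wrist only [ 5.37278356e+02  9.55000000e+01 -5.00000000e-02] -2.8647889756541165
[-1.7  0.5 -1.4  0.1 -1.  -0.1  2.4  2.6  0.  -1.8 -0.8  0.2 -2.  -0.5
  0.5  0.  -1.9]
```

```bash
python3 - <<'E'
from h import *
s=monitor.sense();print(s["tcp_pos"])
Rt=grot(35);a=Rt[:,1];plan(Rt,np.array([535,95.7,105])-110*a,3)
E
```

```text
[548.08101373 248.33159991 335.19282436]
rot deg 1.3321742124307412
[[2, 4, 2], [-0.001, 0.004, -0.007]]
[[2, 4, 2], [-0.001, 0.004, -0.007]]
[[2, 4, 2], [-0.001, 0.004, -0.007]]
```

>>> drive_tool(
  moves=[
    [[2,4,2],[0,0.004,-0.007],0.2],
    [[2,4,2],[0,0.004,-0.007],0.2],
    [[2,4,2],[0,0.004,-0.007],0.2],
    [[0,0,0],[0,0,0],0.2],
    [[0,0,0],[0,0,0],0.2],
  ],
  force=60,
)

```text
time_s: 2.12
tcp_pos: [539.7, 249.6, 320.7]
eef_rot: [[0.039, -0.03, -0.999], [0.822, -0.568, 0.049], [-0.569, -0.823, 0.003]]
force: [0.5, 0.4, -0.5]
finger_gap: 0.601
```

```bash
python3 - <<'E'
from h import *
import pickle
s=monitor.sense();print(s["tcp_pos"],s["qd"].round(2),s["force"],s["finger_gap"]);w=par("wrist")
im=eyes.grab_frame("wrist");cv2.imwrite("pics/w3.png",im[:,:,::-1]);print(monitor.sense()["tcp_pos"])
pickle.dump(w,open("w3.pkl","wb"));im=cv2.imread("pics/w3.png"); crop(im,190,75,430,335,3,"pics/w3c.png"); 
E
```

```text
[539.6513834  249.56799852 320.6707986 ] [-0.2  -0.14 -0.02  0.24 -0.12 -0.06 -0.09] [ 0.45901376  0.37280752 -0.50807339] 0.6007074324734651
[539.63331395 249.60017452 320.64492781]
```

View pics/w3c.png

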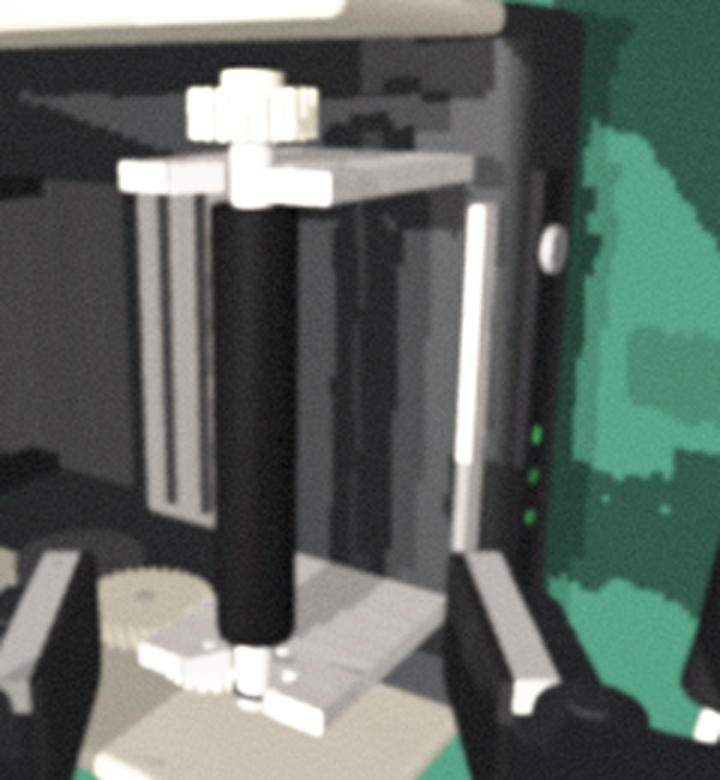

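```bash
cat > fit3.py <<'E'
from h import *
import pickle
from fit import edgex
from scipy.optimize import least_squares
w=pickle.load(open("w3.pkl","rb"))
W=lambda x,y:np.array([190+x/3,75+y/3])
def f(q):
    o=np.array([q[0],q[1],105]);ax=np.array([np.cos(q[2]),np.sin(q[2]),0])
    r=[];hb=hull(w,cyl(o,ax,10,-53,53))
    for row,xl,xr in [(300,214,298),(450,216,297.5),(600,217,296)]:
        r+=list(edgex(hb,W(0,row)[1])-[W(xl,0)[0],W(xr,0)[0]])
    r.append(hb[:,1].max()-W(0,646)[1])
    hg=hull(w,cyl(o,ax,13,-77.5,-67.5))
    r+=[hg[:,0].min()-W(186,0)[0],hg[:,0].max()-W(320,0)[0],hg[:,1].max()-W(0,144)[1]]
    hp=hull(w,cyl(o,ax,5,53,73)); r.append(hp[:,1].max()-W(0,706)[1])
    return np.array(r)
x=least_squares(f,[535,95.5,-.05],diff_step=1e-4);print("roller",x.x,np.degrees(x.x[2]));print(f(x.x).round(1))
obs=[((0,-57.5,118),(120,190)),((55,-57.5,118),(332,206)),((0,-63.5,118),(120,160)),((0,57.5,118),(140,643)),((0,63.5,118),(140,669)),((55,63.5,118),(323,734)),((55,57.5,118),(327,708))]
def g(q):
    X=np.array([[q[3]-c[0],c[1],c[2]] for c,_ in obs]);Y=proj(w,pr2w(q[:2],q[2],X));return (Y-np.array([W(*u) for _,u in obs])).ravel()
y=least_squares(g,[535,20,-.05,-50],loss="soft_l1");print("plates",y.x,np.degrees(y.x[2]),"slot mid",pr2w(y.x[:2],y.x[2],[-75,0,105]));print(g(y.x).reshape(-1,2).round(1))
pm=pr2w(y.x[:2],y.x[2],[y.x[3]-27.5,0,105]);print("plate mid",pm)
im=cv2.imread("pics/w3.png")
o=np.array([x.x[0],x.x[1],105]);ax=np.array([np.cos(x.x[2]),np.sin(x.x[2]),0])
for a in [(10,-53,53),(13,-77.5,-67.5),(5,53,73)]:
    cv2.polylines(im,[np.round(hull(w,cyl(o,ax,*a))*16).astype(int)],True,(0,0,255),1,cv2.LINE_AA,4)
for sy in(-1,1):
    X=[[y.x[3]-a,sy*b,118] for a,b in[(0,57.5),(55,57.5),(55,63.5),(0,63.5)]]
    cv2.polylines(im,[np.round(proj(w,pr2w(y.x[:2],y.x[2],X))*16).astype(int)],True,(0,255,0),1,cv2.LINE_AA,4)
crop(im,190,75,430,335,3,"pics/w3o.png")
E
python3 fit3.py
```

```text
roller [ 5.36201103e+02  9.59963253e+01 -4.96443655e-02] -2.844412620641642
[-1.1  0.4 -1.1  0.  -0.7 -0.   1.8  2.6 -1.4 -2.6  1.7]
plates [ 5.34877587e+02  1.71688768e+01 -4.32123102e-02 -5.16170096e+01] -2.4758829997974217 slot mid [[538.11750169  92.09886376 105.        ]]
[[ 0.3 -0.7]
 [-0.4 -1.1]
 [-0.   0.2]
 [ 0.2  0.5]
 [ 0.5 -1.3]
 [-0.   1. ]
 [-1.2  2.2]]
plate mid [[538.29535182  96.21203012 105.        ]]
```

View pics/w3o.png

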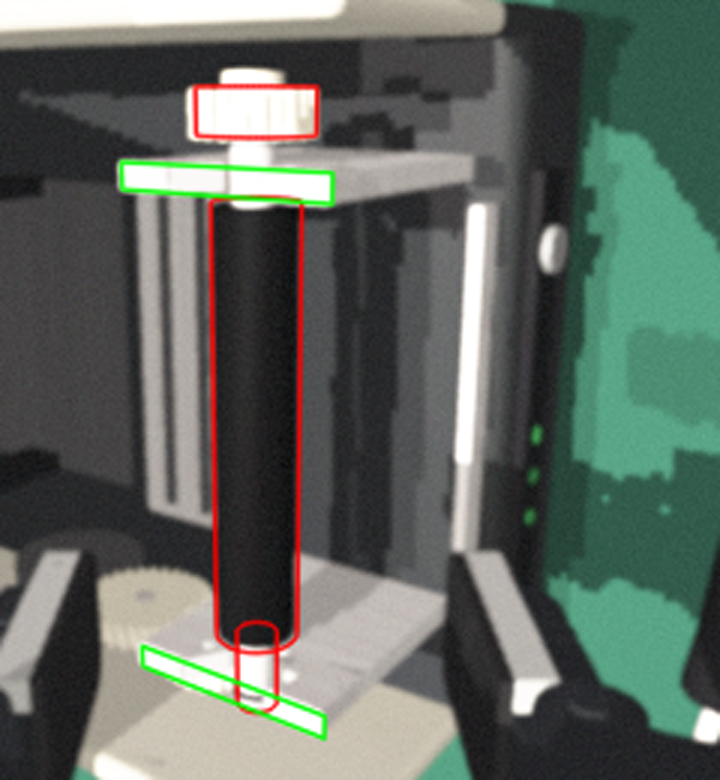

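```bash
cat >> fit3.py <<'E'
print("---- z free")
f0=f
def f2(q):
    o=np.array([q[0],q[1],q[3]]);ax=np.array([np.cos(q[2]),np.sin(q[2]),q[4]]);ax/=np.linalg.norm(ax)
    r=[];hb=hull(w,cyl(o,ax,10,-53,53))
    for row,xl,xr in [(300,214,298),(450,216,297.5),(600,217,296)]:
        e=edgex(hb,W(0,row)[1]);r+=[e.mean()-W((xl+xr)/2,0)[0]]
    r.append(hb[:,1].max()-W(0,646)[1])
    hg=hull(w,cyl(o,ax,13,-77.5,-67.5))
    r+=[hg[:,0].mean()*0+(hg[:,0].min()+hg[:,0].max())/2-W(253,0)[0],hg[:,1].max()-W(0,143)[1],hg[:,1].min()-W(0,85)[1]]
    hp=hull(w,cyl(o,ax,5,53,73)); r.append(hp[:,1].max()-W(0,706)[1])
    return np.array(r)
x2=least_squares(lambda q:f2(np.r_[q,0]),[535,95.5,-.05,105],diff_step=1e-4);print(x2.x);print(f2(np.r_[x2.x,0]).round(1))
x2=least_squares(f2,[535,95.5,-.05,105,0.001],diff_step=1e-4);print(x2.x);print(f2(x2.x).round(1))
E
python3 fit3.py | sed -n '/----/,$p'
```

```text
---- z free
[ 5.36926048e+02  9.39040622e+01 -4.54083728e-02  1.01843550e+02]
[-0.3 -0.3  0.1  0.2  0.4 -1.2  1.2 -0.1]
[ 5.36741752e+02  9.53727216e+01 -6.65692828e-02  1.03812141e+02
 -3.33837235e-02]
[-0.3 -0.2  0.2  0.6  0.2 -0.3  0.2 -0.5]
```

```bash
sed -i 's/^YD=.*/YD=np.array([1,-0.047,0]); YD\/=np.linalg.norm(YD)/' h.py; python3 - <<'E'
from h import *
s=monitor.sense()
Rt=grot(36);a=Rt[:,1];plan(Rt,np.array([536.8,95.2,104.5])-30*a,5)
E
```

```text
rot deg 1.368916451492427
[[0, 16, -1], [-0.001, 0.0, 0.005]]
[[0, 16, -1], [-0.001, 0.0, 0.005]]
[[0, 16, -1], [-0.001, 0.0, 0.005]]
[[0, 16, -1], [-0.001, 0.0, 0.005]]
[[0, 16, -1], [-0.001, 0.0, 0.005]]
```

>>> drive_tool(
  moves=[
    [[0,16,-1],[-0.001,0,0.005],0.2],
    [[0,16,-1],[-0.001,0,0.005],0.2],
    [[0,16,-1],[-0.001,0,0.005],0.2],
    [[0,16,-1],[-0.001,0,0.005],0.2],
    [[0,16,-1],[-0.001,0,0.005],0.2],
    [[0,0,0],[0,0,0],0.2],
    [[0,0,0],[0,0,0],0.2],
  ],
)

```text
time_s: 3.05
tcp_pos: [542.4, 198.7, 249.8]
eef_rot: [[0.038, -0.028, -0.999], [0.805, -0.591, 0.048], [-0.592, -0.806, 0.0]]
force: [-0.0, 0.2, 0.5]
finger_gap: 0.599
```

```bash
python3 - <<'E'
from h import *
s=monitor.sense();print(s["tcp_pos"],s["tcp_pos"]+155*s["eef_rot"][:,1])
Rt=grot(36);plan(Rt,np.array([536.8,95.2,104.5]),4)
im=eyes.grab_frame("wrist");cv2.imwrite("pics/w4.png",im[:,:,::-1])
E
```

```text
[542.40635147 198.67642547 249.75120307] [538.04601321 107.05750177 124.80337287]
rot deg 0.28371381365207904
[[0, 6, 0], [-0.0, -0.0, -0.001]]
[[0, 6, 0], [-0.0, -0.0, -0.001]]
[[0, 6, 0], [-0.0, -0.0, -0.001]]
[[0, 6, 0], [-0.0, -0.0, -0.001]]
```

View pics/w4.png

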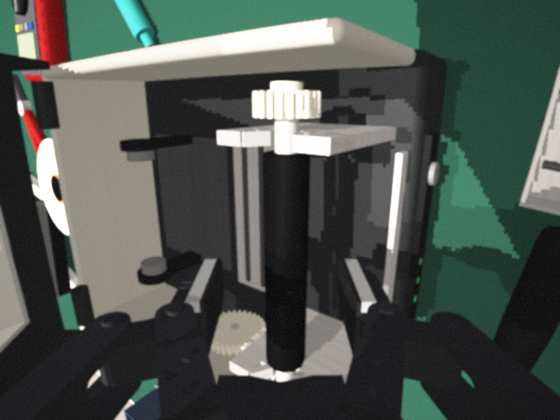

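>>> drive_tool(
  moves=[
    [[0,6,0],[0,0,-0.001],0.2],
    [[0,6,0],[0,0,-0.001],0.2],
    [[0,6,0],[0,0,-0.001],0.2],
    [[0,6,0],[0,0,-0.001],0.2],
    [[0,0,0],[0,0,0],0.2],
  ],
  force=25,
)

```text
time_s: 3.72
tcp_pos: [541.9, 184.3, 229.9]
eef_rot: [[0.039, -0.026, -0.999], [0.809, -0.587, 0.047], [-0.587, -0.809, -0.001]]
force: [0.0, 0.1, -0.7]
finger_gap: 0.601
```

```bash
python3 - <<'E'
from h import *
import pickle
s=monitor.sense();print(s["tcp_pos"]+155*s["eef_rot"][:,1],s["force"])
pickle.dump(par("wrist"),open("w5.pkl","wb"))
im=eyes.grab_frame("wrist");cv2.imwrite("pics/w5.png",im[:,:,::-1])
Rt=grot(36);plan(Rt,np.array([536.8,95.2,104.5]),1)
E
```

```text
[537.8106618   93.35410254 104.40017624] [ 0.00880412  0.10383744 -0.66865387]
rot deg 0.11883873486420608
[[1, -1, 1], [0.002, -0.0, 0.001]]
```

View pics/w5.png

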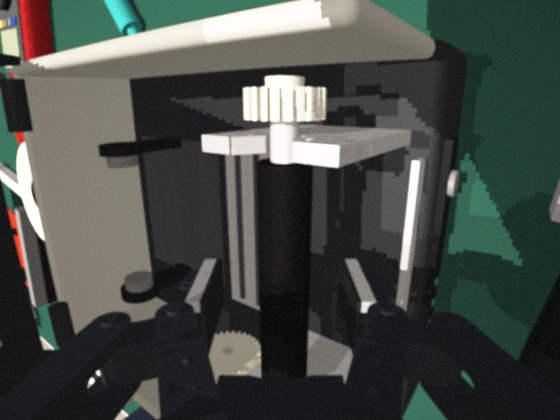

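>>> drive_tool(
  moves=[
    [[2,0,1],[0,0,0],0.2],
    [[0,0,0],[0,0,0],-1],
    [[0,0,0],[0,0,0],-1],
    [[0,0,0],[0,0,0],-1],
    [[0,0,0],[0,0,0],-1],
    [[0,0,0],[0,0,0],-1],
  ],
  force=25,
)

```text
time_s: 4.53
tcp_pos: [541.3, 185.9, 229.7]
eef_rot: [[0.039, -0.025, -0.999], [0.808, -0.588, 0.046], [-0.589, -0.808, -0.002]]
force: [0.7, -0.2, 0.3]
finger_gap: 0.224
```

```bash
python3 - <<'E'
from h import *
import pickle
s=monitor.sense();print(s["tcp_pos"],s["tcp_pos"]+155*s["eef_rot"][:,1],s["force"],s["finger_gap"])
pickle.dump(par("wrist"),open("w6.pkl","wb"))
im=eyes.grab_frame("wrist");cv2.imwrite("pics/w6.png",im[:,:,::-1])
E
```

```text
[541.33761636 185.88067202 229.71369437] [537.41424537  94.74311559 104.39987643] [ 0.74390527 -0.17605716  0.25891474] 0.22413275185121057
```

View pics/w6.png

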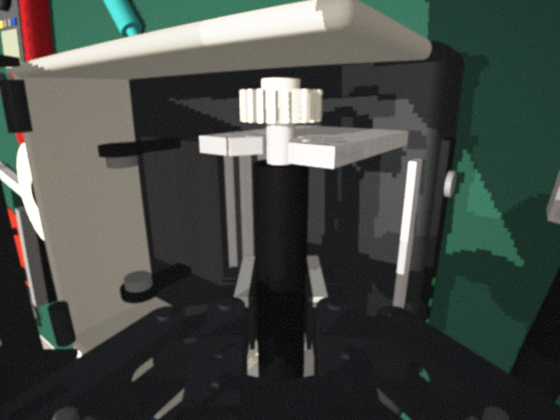

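>>> drive_tool(
  moves=[
    [[0,0,0],[0,0,0],-1],
    [[0,0,0],[0,0,0],-1],
    [[-3,-4,0],[0,0,0],-1],
    [[-4,-6,0],[0,0,0],-1],
    [[-6,-8,0],[0,0,0],-1],
    [[-6,-8,0],[0,0,0],-1],
    [[-6,-8,0],[0,0,0],-1],
    [[-6,-8,0],[0,0,0],-1],
    [[-6,-8,0],[0,0,0],-1],
  ],
  force=60,
)

```text
time_s: 5.7
tcp_pos: [540.7, 186.1, 295.4]
eef_rot: [[0.038, -0.025, -0.999], [0.809, -0.586, 0.046], [-0.586, -0.81, -0.002]]
force: [0.0, 0.1, -1.4]
finger_gap: 0.215
```

```bash
python3 - <<'E'
from h import *
s=monitor.sense();print(s["time_s"],s["tcp_pos"],s["tcp_pos"]+155*s["eef_rot"][:,1],s["force"],s["finger_gap"])
print(s["joints"].round(0))
plan(grot(36),np.array([534,250,240]),8)
for n in("side",):
    im=eyes.grab_frame(n)[:,:,::-1];cv2.imwrite(f"pics/{n}7.png",im);crop(im,170,130,370,290,4,f"pics/{n}7c.png")
E
```

```text
5.7 [540.65237459 186.14808636 295.40360596] [536.7148557   95.350559   169.84364032] [ 0.02613231  0.08239886 -1.43024692] 0.21484519859929863
[-43.  28.  15. 102.  25.  73.  47.]
rot deg 0.15917169271240977
[[11, -18, 1], [0.0, 0.0, 0.0]]
[[11, -18, 1], [0.0, 0.0, 0.0]]
[[11, -18, 1], [0.0, 0.0, 0.0]]
[[11, -18, 1], [0.0, 0.0, 0.0]]
[[11, -18, 1], [0.0, 0.0, 0.0]]
[[11, -18, 1], [0.0, 0.0, 0.0]]
[[10, -18, 1], [0.0, 0.0, 0.0]]
[[10, -18, 1], [0.0, 0.0, 0.0]]
```

View pics/side7c.png

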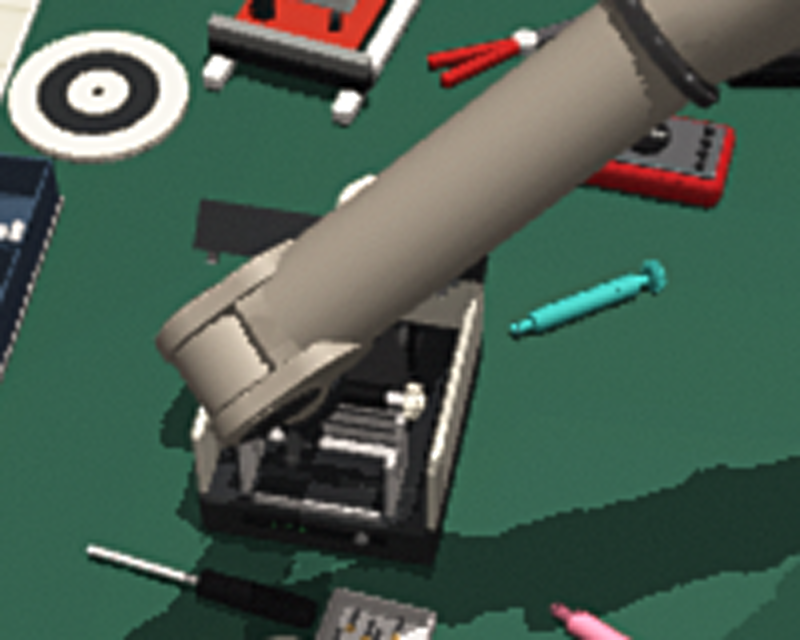

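>>> drive_tool(
  moves=[
    [[11,-18,1],[0,0,0],-1],
    [[11,-18,1],[0,0,0],-1],
    [[11,-18,1],[0,0,0],-1],
    [[11,-18,1],[0,0,0],-1],
    [[11,-18,1],[0,0,0],-1],
    [[11,-18,1],[0,0,0],-1],
    [[10,-18,1],[0,0,0],-1],
    [[10,-18,1],[0,0,0],-1],
    [[0,0,0],[0,0,0],-1],
  ],
)

```text
time_s: 6.88
tcp_pos: [537.4, 357.2, 366.6]
eef_rot: [[0.031, -0.02, -0.999], [0.812, -0.583, 0.037], [-0.583, -0.813, -0.002]]
force: [0.2, 0.3, -2.2]
finger_gap: 0.211
```

```bash
python3 - <<'E'
from h import *
s=monitor.sense();print(s["time_s"],s["tcp_pos"],s["tcp_pos"]+155*s["eef_rot"][:,1],s["force"],s["finger_gap"])
print(s["joints"].round(0))
import pickle
pickle.dump(par("wrist"),open("w8.pkl","wb"))
im=eyes.grab_frame("wrist");cv2.imwrite("pics/w8.png",im[:,:,::-1])
E
```

```text
6.875 [537.42768129 357.20832636 366.55806772] [534.30726356 266.91775406 240.61015966] [ 0.2349531   0.32423774 -2.24567132] 0.21104521130455545
[-51.  32.  11.  84.  20.  90.  43.]
```

View pics/w8.png

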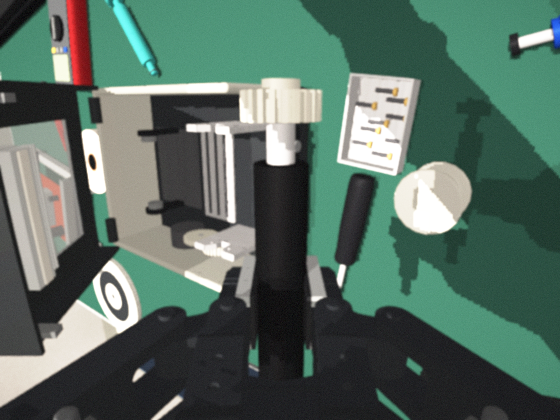

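```bash
python3 - <<'E'
from h import *
import pickle
from scipy.optimize import least_squares
s=monitor.sense();w=pickle.load(open("w8.pkl","rb"));Rt=s["eef_rot"];p=s["tcp_pos"]
im=cv2.imread("pics/w8.png");crop(im,220,70,340,270,4,"pics/w8c.png")
def draw(d,dy,tilt=0,dx=0):
    ax=Rt@np.array([0,np.sin(tilt),np.cos(tilt)]);o=p+Rt@np.array([dx,155+dy,d]);return o,ax
def ext(q):
    o,ax=draw(*q);return hull(w,cyl(o,ax,13,67.5,77.5)),hull(w,cyl(o,ax,10,-53,53))
for q in [(0,0),(0,-3),(0,3),(3,0),(-3,0)]:
    g,b=ext(q);print(q,"gear x",g[:,0].min().round(1),g[:,0].max().round(1),"y",g[:,1].min().round(1),g[:,1].max().round(1),"barrel top",b[:,1].min().round(1),"w",np.ptp(b[:,0]).round(1))
E
```

```text
(0, 0) gear x 239.0 316.3 y 91.0 124.7 barrel top 159.1 w 56.2
(0, -3) gear x 238.0 317.2 y 90.8 125.3 barrel top 160.4 w 57.5
(0, 3) gear x 240.0 315.4 y 91.3 124.0 barrel top 157.8 w 54.9
(3, 0) gear x 238.8 316.5 y 80.7 114.7 barrel top 151.3 w 56.6
(-3, 0) gear x 239.3 316.0 y 101.0 134.4 barrel top 166.8 w 55.8
```

View pics/w8c.png

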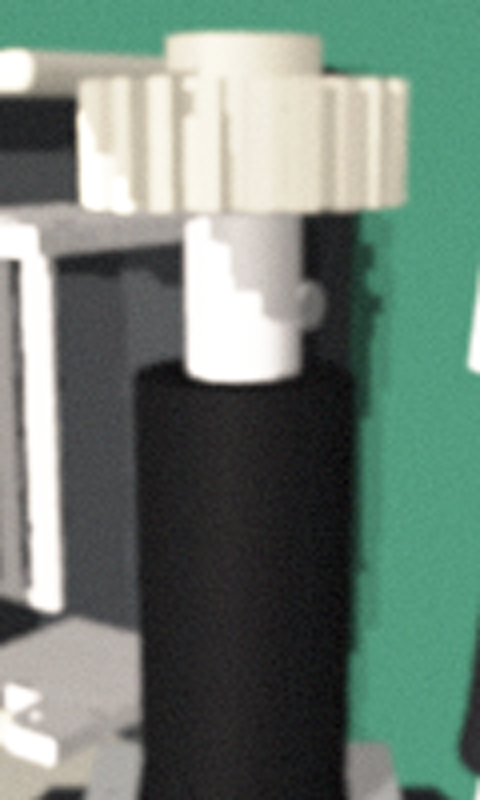

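>>> drive_tool(
  moves=[
    [[0,0,0],[0,0.15,0],-1],
    [[0,0,0],[0,0.15,0],-1],
  ],
)

```text
time_s: 7.18
tcp_pos: [537.8, 354.0, 365.3]
eef_rot: [[0.335, -0.024, -0.942], [0.759, -0.586, 0.285], [-0.559, -0.81, -0.178]]
force: [0.3, 0.3, -1.6]
finger_gap: 0.213
```

```bash
python3 - <<'E'
from h import *
s=monitor.sense();print(s["time_s"],s["tcp_pos"],s["joints"].round(1))
E
```

```text
7.175 [537.76861831 354.04541509 365.25518161] [-53.4  32.2  15.2  84.4  18.2  89.2  27. ]
```

>>> drive_tool(
  moves=[
    [[0,0,0],[0,0.17,0],-1],
    [[0,0,0],[0,0.17,0],-1],
    [[0,0,0],[0,0.17,0],-1],
    [[0,0,0],[0,0.17,0],-1],
    [[0,0,0],[0,0.17,0],-1],
    [[0,0,0],[0,0.17,0],-1],
    [[0,0,0],[0,0.17,0],-1],
    [[0,0,0],[0,0.17,0],-1],
    [[0,0,0],[0,0.17,0],-1],
    [[0,0,0],[0,0.17,0],-1],
  ],
)

```text
time_s: 8.43
tcp_pos: [537.9, 342.3, 361.4]
eef_rot: [[0.858, -0.042, 0.512], [-0.432, -0.596, 0.677], [0.277, -0.802, -0.53]]
force: [-0.1, 0.5, -2.2]
finger_gap: 0.213
```

```bash
python3 - <<'E'
from h import *
s=monitor.sense();print(s["time_s"],s["tcp_pos"],s["joints"].round(1),s["force"],s["finger_gap"])
plan(grot(36,1),np.array([538.8-.047*170*0,265,240]),8)
E
```

```text
8.425 [537.93549407 342.25406097 361.43610031] [-67.3  36.7  38.5  85.8   7.8  86.2 -64. ] [-0.05505285  0.52507684 -2.22052217] 0.21325246768338518
rot deg 61.364292317120025
[[0, -1, 1], [0.002, 0.134, 0.0]]
[[0, -1, 1], [0.002, 0.134, 0.0]]
[[0, -1, 1], [0.002, 0.134, 0.0]]
[[-1, -1, 1], [0.002, 0.134, 0.0]]
[[-1, -1, 1], [0.002, 0.134, 0.0]]
[[-1, -1, 1], [0.002, 0.134, 0.0]]
[[-1, -1, 1], [0.002, 0.134, 0.0]]
[[-1, -1, 1], [0.002, 0.134, 0.0]]
```

>>> drive_tool(
  moves=[
    [[0,-1,1],[0.002,0.134,0],-1],
    [[0,-1,1],[0.002,0.134,0],-1],
    [[0,-1,1],[0.002,0.134,0],-1],
    [[-1,-1,1],[0.002,0.134,0],-1],
    [[-1,-1,1],[0.002,0.134,0],-1],
    [[-1,-1,1],[0.002,0.134,0],-1],
    [[-1,-1,1],[0.002,0.134,0],-1],
    [[-1,-1,1],[0.002,0.134,0],-1],
  ],
)

```text
time_s: 9.43
tcp_pos: [542.4, 345.8, 360.1]
eef_rot: [[-0.081, -0.044, 0.996], [-0.798, -0.595, -0.092], [0.597, -0.802, 0.013]]
force: [-0.1, -0.2, -2.2]
finger_gap: 0.215
```

```bash
python3 - <<'E'
from h import *
s=monitor.sense();print(s["time_s"],s["tcp_pos"],s["joints"].round(1),s["force"],s["finger_gap"])
R0=np.array([[0.039,-0.025,-0.999],[0.808,-0.588,0.046],[-0.589,-0.808,-0.002]]);U,_,V=np.linalg.svd(R0);R0=U@V
Rt=R0@np.diag([-1,1,-1]);print(Rt.round(3),grot(36,1).round(3))
plan(Rt,np.array([538.8,94.67+10,190]),12)
E
```

```text
9.425 [542.37495879 345.78661832 360.06395187] [ -75.4   43.9   55.2   85.1   -2.7   85.4 -118.1] [-0.09423659 -0.19451109 -2.20409996] 0.2152061263146686
[[-0.039 -0.025  0.999]
 [-0.807 -0.588 -0.046]
 [ 0.589 -0.808  0.002]] [[-0.038 -0.028  0.999]
 [-0.808 -0.587 -0.047]
 [ 0.588 -0.809  0.   ]]
rot deg 2.766990615305299
[[8, 10, 1], [0.002, -0.004, 0.001]]
[[8, 10, 1], [0.002, -0.004, 0.001]]
[[8, 10, 1], [0.002, -0.004, 0.001]]
[[8, 10, 1], [0.002, -0.004, 0.001]]
[[8, 10, 1], [0.002, -0.004, 0.001]]
[[8, 10, 1], [0.002, -0.004, 0.001]]
[[8, 10, 1], [0.002, -0.004, 0.001]]
[[8, 10, 1], [0.002, -0.004, 0.001]]
[[8, 10, 1], [0.002, -0.004, 0.001]]
[[8, 10, 1], [0.002, -0.004, 0.001]]
[[8, 10, 1], [0.002, -0.004, 0.001]]
[[8, 10, 1], [0.002, -0.004, 0.001]]
```

```bash
python3 - <<'E'
from h import *
for n in("side","top"):
    im=eyes.grab_frame(n)[:,:,::-1];cv2.imwrite(f"pics/{n}9.png",im)
E
```

```text
(no output)
```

View pics/side9.png

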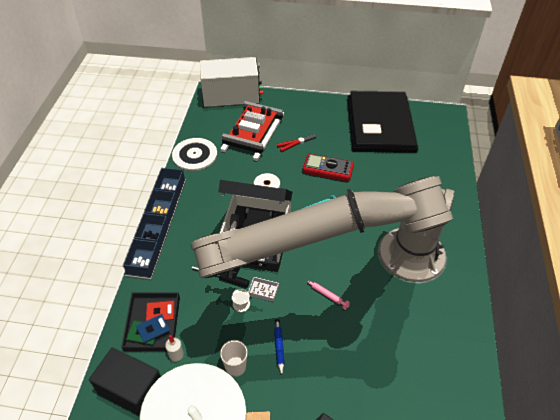

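View pics/top9.png

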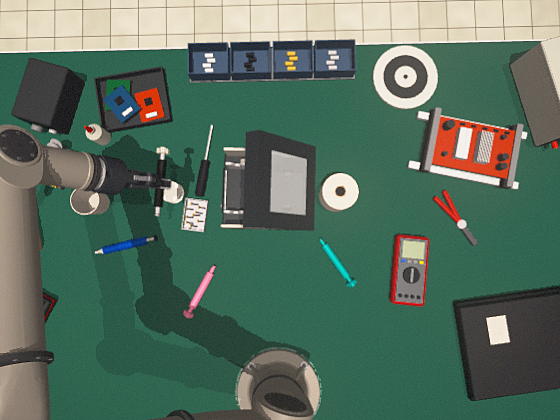

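>>> drive_tool(
  moves=[
    [[8,10,1],[0.002,-0.004,0.001],-1],
    [[8,10,1],[0.002,-0.004,0.001],-1],
    [[8,10,1],[0.002,-0.004,0.001],-1],
    [[8,10,1],[0.002,-0.004,0.001],-1],
    [[8,10,1],[0.002,-0.004,0.001],-1],
    [[8,10,1],[0.002,-0.004,0.001],-1],
    [[8,10,1],[0.002,-0.004,0.001],-1],
    [[8,10,1],[0.002,-0.004,0.001],-1],
    [[8,10,1],[0.002,-0.004,0.001],-1],
    [[0,0,0],[0,0,0],-1],
  ],
)

```text
time_s: 10.78
tcp_pos: [543.5, 223.0, 328.3]
eef_rot: [[-0.037, -0.029, 0.999], [-0.806, -0.59, -0.047], [0.591, -0.807, -0.002]]
force: [0.1, 0.6, -1.4]
finger_gap: 0.214
```

```bash
cat > st.py <<'E'
from h import *
import sys
def rt():
    R0=np.array([[0.039,-0.025,-0.999],[0.808,-0.588,0.046],[-0.589,-0.808,-0.002]]);U,_,V=np.linalg.svd(R0);return U@V@np.diag([-1,1,-1])
if __name__=="__main__":
    s=monitor.sense();print(s["time_s"],"grasp",(s["tcp_pos"]+155*s["eef_rot"][:,1]).round(1),s["joints"].round(1),s["force"].round(1),s["wrist_torque"].round(2),round(s["finger_gap"],3))
    plan(rt(),np.array(eval(sys.argv[1])),int(sys.argv[2]))
E
python3 st.py "[538.8,94.7,175]" 4
```

```text
10.775 grasp [539.1 131.6 203.2] [ -72.2   39.6   56.7   97.7    1.3   72.5 -111.5] [ 0.1  0.6 -1.4] [ 0.83 -0.08  0.03] 0.214
rot deg 0.27014509356928457
[[3, 11, 0], [0.001, 0.0, 0.001]]
[[3, 11, 0], [0.001, 0.0, 0.001]]
[[3, 11, 0], [0.001, 0.0, 0.001]]
[[3, 11, 0], [0.001, 0.0, 0.001]]
```

>>> drive_tool(
  moves=[
    [[3,11,0],[0.001,0,0.001],-1],
    [[3,11,0],[0.001,0,0.001],-1],
    [[3,11,0],[0.001,0,0.001],-1],
    [[3,11,0],[0.001,0,0.001],-1],
    [[0,0,0],[0,0,0],-1],
    [[0,0,0],[0,0,0],-1],
  ],
)

```text
time_s: 11.52
tcp_pos: [541.8, 186.0, 297.3]
eef_rot: [[-0.035, -0.024, 0.999], [-0.809, -0.586, -0.042], [0.587, -0.81, 0.001]]
force: [-0.3, -0.6, -1.9]
finger_gap: 0.21
```

```bash
python3 st.py "[538.8,94.7,150]" 4; python3 - <<'E'
from h import *
import pickle
pickle.dump(par("wrist"),open("w10.pkl","wb"))
im=eyes.grab_frame("wrist");cv2.imwrite("pics/w10.png",im[:,:,::-1])
E
```

```text
11.525 grasp [538.1  95.1 171.9] [ -70.1   40.    56.2  102.     1.4   66.5 -110.4] [-0.3 -0.6 -1.9] [ 0.83 -0.07 -0.04] 0.21
rot deg 0.25228597890284404
[[-3, 4, 0], [-0.0, 0.001, -0.001]]
[[-3, 4, 0], [-0.0, 0.001, -0.001]]
[[-3, 4, 0], [-0.0, 0.001, -0.001]]
[[-3, 4, 0], [-0.0, 0.001, -0.001]]
```

View pics/w10.png

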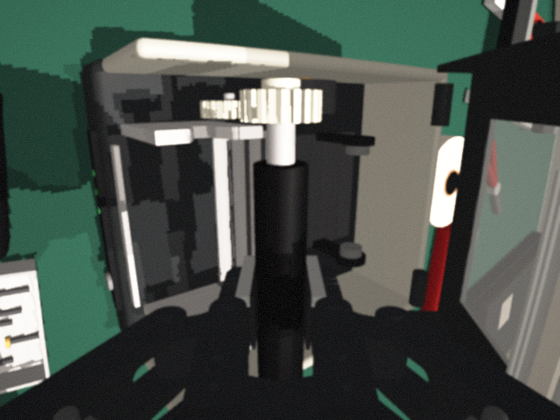

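```bash
python3 - <<'E'
from h import *
import pickle
w=pickle.load(open("w10.pkl","rb"));s=monitor.sense()
im=cv2.imread("pics/w10.png")
g=np.array([538.2,94.7,0]);yaw=-.046
yd=np.array([np.cos(yaw),np.sin(yaw),0]);xd=np.cross(yd,[0,0,1.])
# plates fit from w3 : mid (538.3,96.2), with x half 27.5, yaw -.0432
for off,col in((0,(0,255,0)),):
  for sy in(1,-1):
    m=np.array([538.3,96.2,118]);X=[m+a*xd+sy*b*yd for a,b in[(-27.5,57.5),(27.5,57.5),(27.5,63.5),(-27.5,63.5)]]
    cv2.polylines(im,[np.round(proj(w,np.array(X))*16).astype(int)],True,col,1,cv2.LINE_AA,4)
crop(im,140,70,340,270,4,"pics/w10c.png")
E
```

```text
(no output)
```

View pics/w10c.png

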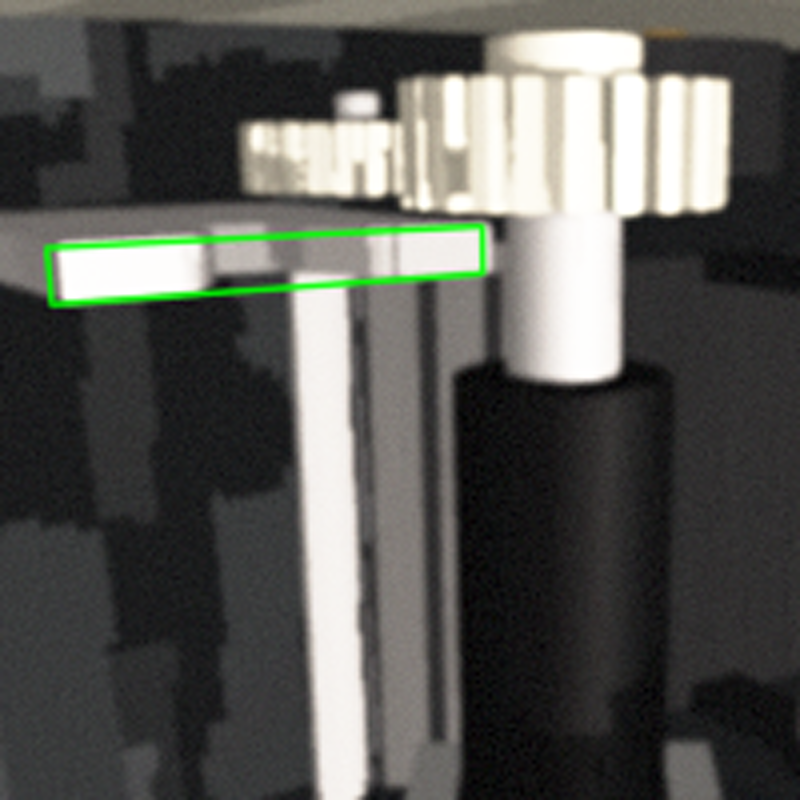

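```bash
python3 st.py "[538.5,94.7,124]" 6
```

```text
11.575 grasp [538.1  95.  171.9] [ -70.1   40.    56.3  102.     1.4   66.5 -110.4] [ 0.6 -0.  -2.2] [ 0.83 -0.02 -0.01] 0.212
rot deg 0.24491776477659297
[[-5, 6, 0], [-0.0, 0.001, -0.0]]
[[-5, 6, 0], [-0.0, 0.001, -0.0]]
[[-5, 6, 0], [-0.0, 0.001, -0.0]]
[[-5, 6, 0], [-0.0, 0.001, -0.0]]
[[-5, 6, 0], [-0.0, 0.001, -0.0]]
[[-5, 6, 0], [-0.0, 0.001, -0.0]]
```

>>> drive_tool(
  moves=[
    [[-5,6,0],[0,0.001,0],-1],
    [[-5,6,0],[0,0.001,0],-1],
    [[-5,6,0],[0,0.001,0],-1],
    [[-5,6,0],[0,0.001,0],-1],
    [[-5,6,0],[0,0.001,0],-1],
    [[-4,5,0],[0,0,0],-1],
    [[0,0,0],[0,0,0],-1],
    [[0,0,0],[0,0,0],-1],
  ],
)

```text
time_s: 12.58
tcp_pos: [542.3, 190.3, 248.5]
eef_rot: [[-0.039, -0.023, 0.999], [-0.809, -0.587, -0.045], [0.587, -0.81, 0.005]]
force: [-0.3, -0.9, -2.4]
finger_gap: 0.215
```

```bash
python3 st.py "[538.5,94.7,114]" 5;python3 - <<'E'
from h import *
import pickle
pickle.dump(par("wrist"),open("w11.pkl","wb"))
im=eyes.grab_frame("wrist")[:,:,::-1];cv2.imwrite("pics/w11.png",im)
crop(im,140,70,340,270,4,"pics/w11c.png")
E
```

```text
12.575 grasp [538.8  99.4 123. ] [ -68.6   43.7   53.7  103.4   -0.9   62.2 -111.6] [-0.3 -0.9 -2.4] [ 0.81 -0.03  0.05] 0.215
rot deg 0.1925380597846133
[[0, 2, 0], [-0.001, -0.0, -0.0]]
[[0, 2, 0], [-0.001, -0.0, -0.0]]
[[0, 2, 0], [-0.001, -0.0, -0.0]]
[[0, 2, 0], [-0.001, -0.0, -0.0]]
[[0, 2, 0], [-0.001, -0.0, -0.0]]
```

View pics/w11c.png

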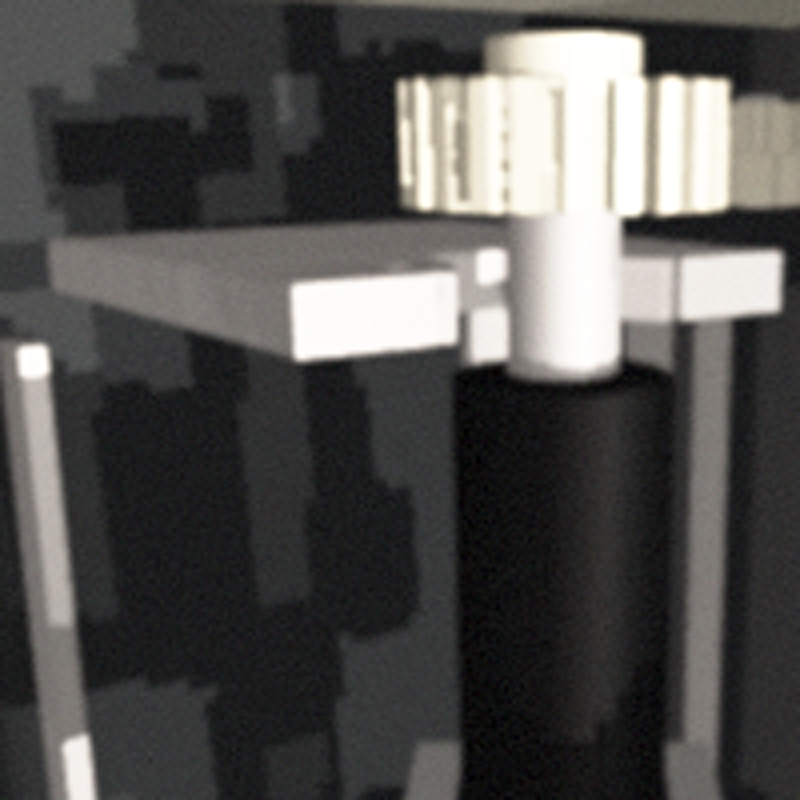

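>>> drive_tool(
  moves=[
    [[0,2,0],[0,0,0],-1],
    [[0,2,0],[0,0,0],-1],
    [[0,2,0],[0,0,0],-1],
    [[0,2,0],[0,0,0],-1],
    [[0,2,0],[0,0,0],-1],
    [[0,0,0],[0,0,0],-1],
  ],
)

```text
time_s: 13.38
tcp_pos: [542.2, 183.9, 240.4]
eef_rot: [[-0.04, -0.022, 0.999], [-0.809, -0.586, -0.045], [0.586, -0.81, 0.005]]
force: [0.2, 0.0, -1.5]
finger_gap: 0.213
```

```bash
python3 st.py "[538.5,94.7,109]" 3
```

```text
13.375 grasp [538.7  93.1 114.8] [ -68.1   44.1   53.4  104.1   -1.1   60.9 -111.5] [ 0.2  0.  -1.5] [ 0.82 -0.05 -0.04] 0.213
rot deg 0.2413981373523291
[[-2, 1, 0], [-0.001, -0.0, -0.001]]
[[-2, 1, 0], [-0.001, -0.0, -0.001]]
[[-2, 1, 0], [-0.001, -0.0, -0.001]]
```

>>> drive_tool(
  moves=[
    [[-2,1,0],[-0.001,0,0],-1],
    [[-2,1,0],[-0.001,0,0],-1],
    [[-2,1,0],[-0.001,0,0],-1],
    [[0,0,0],[0,0,0],-1],
  ],
)

```text
time_s: 13.88
tcp_pos: [542.4, 187.1, 234.1]
eef_rot: [[-0.039, -0.025, 0.999], [-0.809, -0.586, -0.047], [0.587, -0.81, 0.003]]
force: [0.6, -0.4, -1.6]
finger_gap: 0.216
```

```bash
python3 st.py "[538.5,94.7,104.4]" 3
```

```text
13.875 grasp [538.5  96.2 108.6] [ -67.9   44.7   52.9  103.9   -1.5   60.8 -111.7] [ 0.6 -0.4 -1.6] [ 0.74 -0.02  0.02] 0.216
rot deg 0.13166139880466451
[[-1, 1, 0], [0.0, -0.0, -0.001]]
[[-1, 1, 0], [0.0, -0.0, -0.001]]
[[-1, 1, 0], [0.0, -0.0, -0.001]]
```

>>> drive_tool(
  moves=[
    [[0,2,0],[0,0,0],-1],
    [[-1,1,0],[0,0,0],-1],
    [[0,1,0],[0,0,0],-1],
    [[0,0,0],[0,0,0],-1],
    [[0,0,0],[0,0,0],-1],
  ],
)

```text
time_s: 14.5
tcp_pos: [542.4, 186.0, 230.2]
eef_rot: [[-0.039, -0.025, 0.999], [-0.809, -0.586, -0.046], [0.586, -0.81, 0.003]]
force: [-0.8, 0.1, -1.5]
finger_gap: 0.217
```

```bash
python3 st.py "[538.5,94.7,104]" 1;python3 - <<'E'
from h import *
import pickle
pickle.dump(par("wrist"),open("w12.pkl","wb"))
im=eyes.grab_frame("wrist")[:,:,::-1];cv2.imwrite("pics/w12.png",im)
crop(im,140,70,340,270,4,"pics/w12c.png")
E
```

```text
14.5 grasp [538.6  95.2 104.6] [ -67.7   45.    52.7  104.1   -1.6   60.3 -111.7] [-0.8  0.1 -1.5] [0.84 0.05 0.02] 0.217
rot deg 0.17566053076385768
[[0, 1, 0], [-0.0, -0.001, -0.003]]
```

View pics/w12c.png

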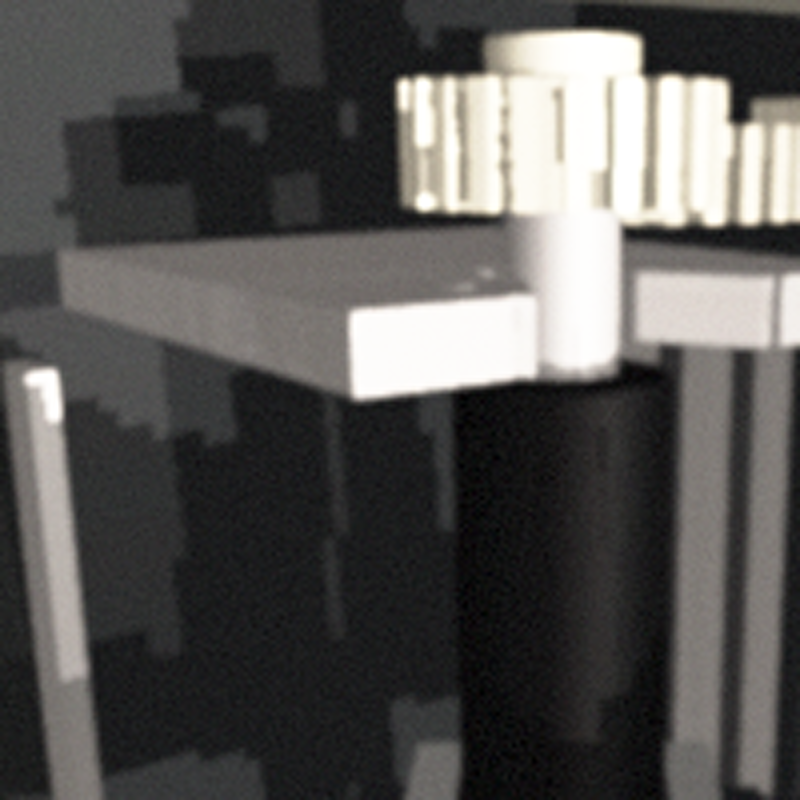

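>>> drive_tool(
  moves=[
    [[-0.5,1,0],[0,0,0],-1],
    [[0,0,0],[0,0,0],-1],
  ],
)

```text
time_s: 14.8
tcp_pos: [542.5, 186.0, 230.1]
eef_rot: [[-0.039, -0.025, 0.999], [-0.809, -0.586, -0.047], [0.587, -0.81, 0.003]]
force: [-1.7, 1.0, -0.8]
finger_gap: 0.214
```

```bash
python3 st.py "[538.5,94.7,103]" 1
```

```text
14.8 grasp [538.6  95.2 104.6] [ -67.7   45.    52.7  104.1   -1.6   60.3 -111.7] [-1.7  1.  -0.8] [ 0.74  0.17 -0.11] 0.214
rot deg 0.14119872639826891
[[-1, 2, 0], [0.0, -0.001, -0.002]]
```

>>> drive_tool(
  moves=[
    [[-1,1.5,0],[0,0,0],-1],
    [[-0.5,0.5,0],[0,0,0],-1],
  ],
)

```text
time_s: 15.05
tcp_pos: [542.8, 186.3, 229.7]
eef_rot: [[-0.039, -0.027, 0.999], [-0.808, -0.588, -0.048], [0.588, -0.809, 0.002]]
force: [-1.9, 2.3, 3.8]
finger_gap: 0.213
```

```bash
python3 st.py "[538.5,94.7,103]" 1;python3 - <<'E'
from h import *
for n in("side","top"):
    im=eyes.grab_frame(n)[:,:,::-1];cv2.imwrite(f"pics/{n}13.png",im)
    b=(200,160,310,290) if n=="side" else (190,130,340,250)
    crop(im,*b,5,f"pics/{n}13c.png")
E
```

```text
15.05 grasp [538.6  95.1 104.4] [ -67.7   45.1   52.7  104.    -1.6   60.4 -111.8] [-1.9  2.3  3.8] [ 0.44  0.4  -0.35] 0.213
rot deg 0.09330356268589958
[[-1, 1, 0], [0.001, -0.001, -0.0]]
```

View pics/side13c.png

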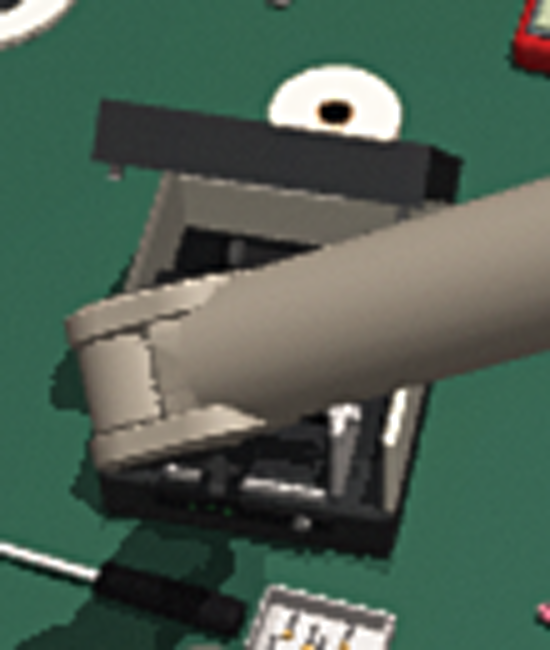

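View pics/top13c.png

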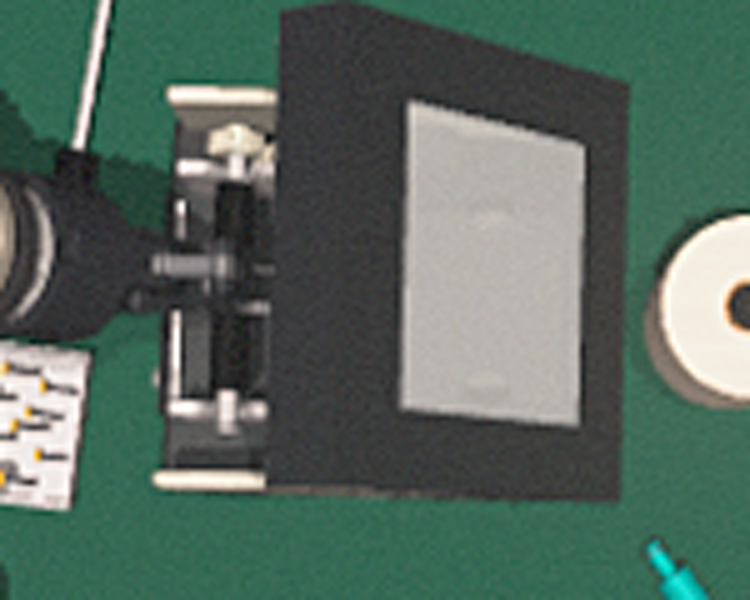

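>>> drive_tool(
  moves=[
    [[0,0,0],[0,0,0],-0.4],
    [[0,0,0],[0,0,0],-0.2],
    [[0,0,0],[0,0,0],0.2],
    [[0,0,0],[0,0,0],0.2],
    [[0,0,0],[0,0,0],0.2],
  ],
  force=25,
)

```text
time_s: 15.78
tcp_pos: [543.1, 185.5, 229.4]
eef_rot: [[-0.04, -0.026, 0.999], [-0.807, -0.588, -0.047], [0.589, -0.808, 0.003]]
force: [0.2, 0.4, -0.4]
finger_gap: 0.601
```

```bash
python3 st.py "[538.5,165,200]" 6;python3 - <<'E'
from h import *
im=eyes.grab_frame("wrist")[:,:,::-1];cv2.imwrite("pics/w14.png",im)
E
```

```text
15.775 grasp [539.1  94.4 104.1] [ -67.7   45.1   52.7  104.    -1.6   60.3 -111.7] [ 0.2  0.4 -0.4] [ 0.62  0.03 -0.04] 0.601
rot deg 0.07701301810551767
[[0, -20, -1], [0.0, -0.0, 0.0]]
[[0, -20, -1], [0.0, -0.0, 0.0]]
[[0, -20, -1], [0.0, -0.0, 0.0]]
[[0, -20, -1], [0.0, -0.0, 0.0]]
[[0, -20, -1], [0.0, -0.0, 0.0]]
[[0, -20, -1], [0.0, -0.0, 0.0]]
```

View pics/w14.png

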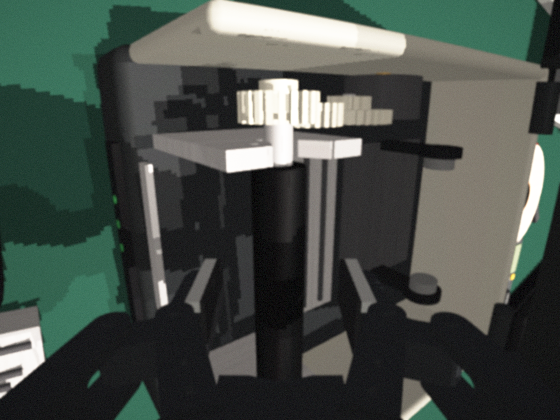

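Released, the roller lies in the slot with its gear meshing beside the drive gears. Backing off along the tool axis.

>>> drive_tool(
  moves=[
    [[0,-10,0],[0,0,0],0.2],
    [[0,-20,0],[0,0,0],0.2],
    [[0,-20,0],[0,0,0],0.2],
    [[0,-20,0],[0,0,0],0.2],
    [[0,-20,0],[0,0,0],0.2],
    [[0,-20,0],[0,0,0],0.2],
    [[0,-20,0],[0,0,0],0.2],
    [[0,0,0],[0,0,0],0.2],
  ],
)

```text
time_s: 16.82
tcp_pos: [546.6, 267.1, 341.4]
eef_rot: [[-0.04, -0.022, 0.999], [-0.809, -0.587, -0.045], [0.587, -0.81, 0.006]]
force: [-0.5, 0.4, 0.4]
finger_gap: 0.597
```

```bash
python3 st.py "[538.5,165,200]" 1;python3 - <<'E'
from h import *
import pickle
pickle.dump(par("wrist"),open("w15.pkl","wb"))
im=eyes.grab_frame("wrist")[:,:,::-1];cv2.imwrite("pics/w15.png",im)
E
```

```text
16.825 grasp [543.2 176.2 215.9] [ -73.4   40.6   55.9   93.4    0.2   76.5 -113.3] [-0.5  0.4  0.4] [ 0.65  0.02 -0.02] 0.597
rot deg 0.2320458980515427
[[0, 20, -4], [-0.003, -0.001, -0.002]]
```

View pics/w15.png

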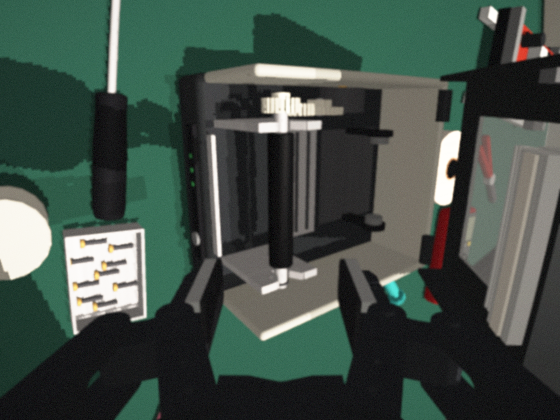

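```bash
cat >> h.py <<'E'
OR=np.array([534.9,19.8]);YAW=-0.046
def cov(th,d,n,y=0):
    f=np.array([-np.cos(th),np.sin(th)]);m=np.array([np.sin(th),np.cos(th)])
    q=np.array([95,130.])+d*f+n*m
    return pr2w(OR,YAW,[[q[0],y,q[1]]])[0]
E
python3 - <<'E'
from h import *
for n,b,s in [("top",(210,120,330,240),5),("side",(200,170,310,290),5)]:
    im=eyes.grab_frame(n)[:,:,::-1].copy();cv2.imwrite(f"pics/{n}16.png",im)
    c=cv2.resize(im[b[1]:b[3],b[0]:b[2]],None,fx=s,fy=s,interpolation=cv2.INTER_CUBIC)
    for th,col in((.85,(255,0,0)),(.9,(0,255,0)),(.95,(0,0,255))):
        P4=np.array([cov(th,d,29,y) for d,y in((199,103),(199,-103),(20,-103),(20,103))])
        cv2.polylines(c,[np.round((proj(par(n),P4)-[b[0],b[1]])*s).astype(int)],True,col,1,cv2.LINE_AA)
    cv2.imwrite(f"pics/{n}16c.png",c)
E
```

```text
(no output)
```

View pics/top16c.png

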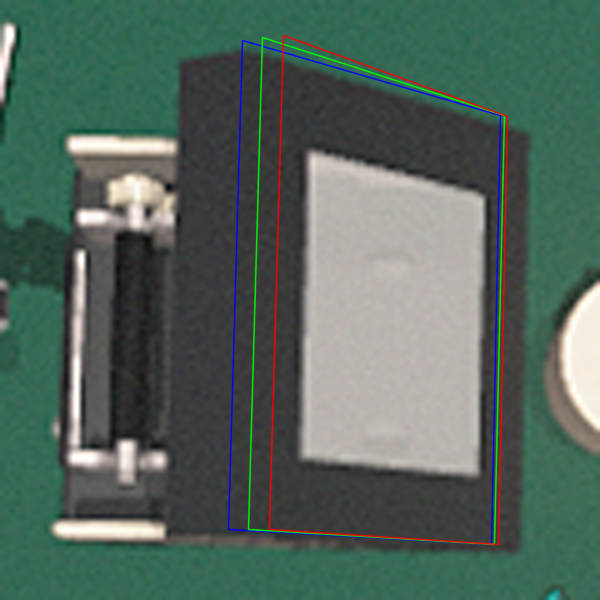

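View pics/side16c.png

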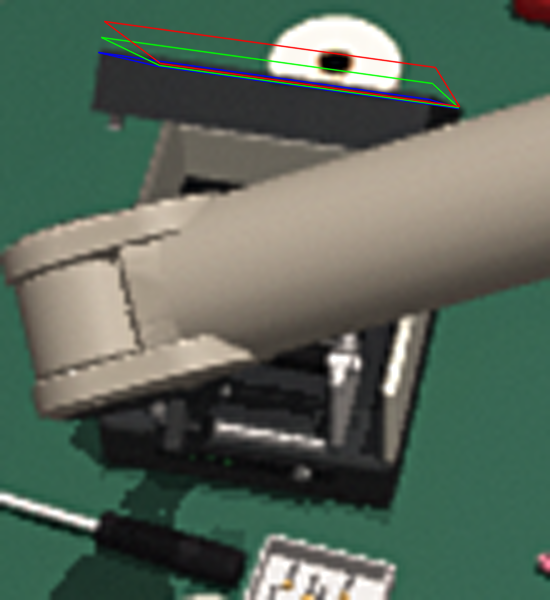

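```bash
cat >> h.py <<'E'
def crot(lean=25):
    yd=np.array([np.cos(YAW),np.sin(YAW),0]);xd=np.cross(yd,[0,0,1.])
    a=-np.sin(np.radians(lean))*xd-np.cos(np.radians(lean))*np.array([0,0,1.])
    return np.stack([yd,a,np.cross(yd,a)],1)
E
python3 - <<'E'
from h import *
s=monitor.sense();tip=s["tcp_pos"]+173*s["eef_rot"][:,1];print("tip",tip,"cover_top",cov(.85,150,29),"edge",cov(.85,199,29),"pre",cov(.85,150,70))
Rt=crot();print(Rt.round(2), (s["eef_rot"].T@Rt).round(2))
# stage 1: up & rotate, tip to (537,180,400)
print(np.array([537,170,400.])-173*Rt[:,1])
plan(Rt,np.array([537,170,400.]),12,reach=173)
E
```

```text
tip [541.40687448 163.50898231 199.78269767] cover_top [534.08196421   2.02915828 261.831572  ] edge [535.56904165  34.33412361 298.64431185] pre [532.66554901 -28.74075504 288.89088098]
[[ 1.    0.02  0.04]
 [-0.05  0.42  0.91]
 [ 0.   -0.91  0.42]] [[-0.   -0.88 -0.48]
 [ 0.    0.48 -0.88]
 [ 1.   -0.   -0.  ]]
[533.63798983  96.96438059 556.79124716]
rot deg 105.07755182905774
[[22, -13, -12], [0.069, -0.117, 0.069]]
[[21, -14, -12], [0.069, -0.117, 0.069]]
[[20, -14, -12], [0.069, -0.117, 0.069]]
[[19, -15, -11], [0.069, -0.117, 0.069]]
[[18, -15, -11], [0.069, -0.117, 0.069]]
[[17, -15, -10], [0.069, -0.117, 0.069]]
[[16, -15, -10], [0.069, -0.117, 0.069]]
[[15, -16, -9], [0.069, -0.117, 0.069]]
[[14, -15, -8], [0.069, -0.117, 0.069]]
[[13, -15, -7], [0.069, -0.117, 0.069]]
[[13, -15, -6], [0.069, -0.117, 0.069]]
[[12, -15, -5], [0.069, -0.117, 0.069]]
```

>>> drive_tool(
  moves=[
    [[22,-13,-12],[0.069,-0.117,0.069],-1],
    [[21,-14,-12],[0.069,-0.117,0.069],-1],
    [[20,-14,-12],[0.069,-0.117,0.069],-1],
    [[19,-15,-11],[0.069,-0.117,0.069],-1],
    [[18,-15,-11],[0.069,-0.117,0.069],-1],
    [[17,-15,-10],[0.069,-0.117,0.069],-1],
    [[16,-15,-10],[0.069,-0.117,0.069],-1],
    [[15,-16,-9],[0.069,-0.117,0.069],-1],
  ],
)

```text
time_s: 17.98
tcp_pos: [500.2, 145.0, 497.2]
eef_rot: [[0.85, 0.186, 0.494], [-0.516, 0.099, 0.851], [0.109, -0.978, 0.179]]
force: [0.0, -0.5, -0.5]
finger_gap: 0.004
```

```bash
cat > st2.py <<'E'
from h import *
import sys
s=monitor.sense();print(s["time_s"],"tip",(s["tcp_pos"]+173*s["eef_rot"][:,1]).round(1),s["joints"].round(1),s["force"].round(1),round(s["finger_gap"],3))
plan(crot(),np.array(eval(sys.argv[1])),int(sys.argv[2]),reach=173)
E
python3 st2.py "[537,120,400]" 6
```

```text
17.975 tip [532.3 162.  328.1] [-68.4   2.8  50.3 103.   -4.6  63.3 -47.4] [ 0.  -0.5 -0.5] 0.004
rot deg 33.351055103141675
[[13, -12, -11], [0.046, -0.074, 0.042]]
[[12, -12, -11], [0.046, -0.074, 0.042]]
[[12, -13, -11], [0.046, -0.074, 0.042]]
[[11, -13, -10], [0.046, -0.074, 0.042]]
[[10, -13, -10], [0.046, -0.074, 0.042]]
[[9, -13, -9], [0.046, -0.074, 0.042]]
```

>>> drive_tool(
  moves=[
    [[13,-12,-11],[0.046,-0.074,0.042],-1],
    [[12,-12,-11],[0.046,-0.074,0.042],-1],
    [[12,-13,-11],[0.046,-0.074,0.042],-1],
    [[11,-13,-10],[0.046,-0.074,0.042],-1],
    [[10,-13,-10],[0.046,-0.074,0.042],-1],
    [[9,-13,-9],[0.046,-0.074,0.042],-1],
    [[0,0,0],[0,0,0],-1],
  ],
)

```text
time_s: 18.85
tcp_pos: [531.4, 35.8, 552.7]
eef_rot: [[0.999, 0.011, 0.042], [-0.043, 0.429, 0.902], [-0.008, -0.903, 0.429]]
force: [-0.4, -0.3, -0.5]
finger_gap: -0.001
```

```bash
python3 st2.py "[533,-50,390]" 8
```

```text
18.85 tip [533.4 109.9 396.5] [-49.3   9.6  56.1  93.7 -33.4  84.5   8.4] [-0.4 -0.3 -0.5] -0.001
rot deg 0.6167564878045594
[[1, -8, -18], [-0.001, -0.0, -0.001]]
[[1, -8, -18], [-0.001, -0.0, -0.001]]
[[1, -8, -18], [-0.001, -0.0, -0.001]]
[[1, -8, -18], [-0.001, -0.0, -0.001]]
[[1, -8, -18], [-0.001, -0.0, -0.001]]
[[1, -8, -18], [-0.001, -0.0, -0.001]]
[[1, -8, -18], [-0.001, -0.0, -0.001]]
[[1, -8, -18], [-0.001, -0.0, -0.001]]
```

>>> drive_tool(
  moves=[
    [[1,-8,-18],[0,0,0],-1],
    [[1,-8,-18],[0,0,0],-1],
    [[1,-8,-18],[0,0,0],-1],
    [[1,-8,-18],[0,0,0],-1],
    [[1,-8,-18],[0,0,0],-1],
    [[1,-8,-18],[0,0,0],-1],
    [[1,-8,-18],[0,0,0],-1],
    [[1,-8,-18],[0,0,0],-1],
    [[0,0,0],[0,0,0],-1],
  ],
)

```text
time_s: 19.98
tcp_pos: [528.2, -119.3, 539.7]
eef_rot: [[0.998, -0.004, 0.056], [-0.049, 0.425, 0.904], [-0.027, -0.905, 0.424]]
force: [-0.4, -0.0, 0.5]
finger_gap: 0.001
```

```bash
python3 st2.py "[532.7,-28.7,289]" 8
python3 - <<'E'
from h import *
for n in ("side","wrist"):
    im=eyes.grab_frame(n)[:,:,::-1];cv2.imwrite(f"pics/{n}17.png",im)
E
```

```text
19.975 tip [527.5 -45.8 383.1] [-31.5  16.2  59.2  91.1 -35.8  93.4  27. ] [-0.4 -0.   0.5] 0.001
rot deg 1.5603425918847278
[[0, 12, -3], [-0.0, -0.002, -0.003]]
[[0, 12, -3], [-0.0, -0.002, -0.003]]
[[0, 12, -3], [-0.0, -0.002, -0.003]]
[[0, 12, -3], [-0.0, -0.002, -0.003]]
[[0, 12, -3], [-0.0, -0.002, -0.003]]
[[0, 12, -3], [-0.0, -0.002, -0.003]]
[[0, 12, -3], [-0.0, -0.002, -0.003]]
[[0, 12, -3], [-0.0, -0.002, -0.003]]
```

View pics/side17.png

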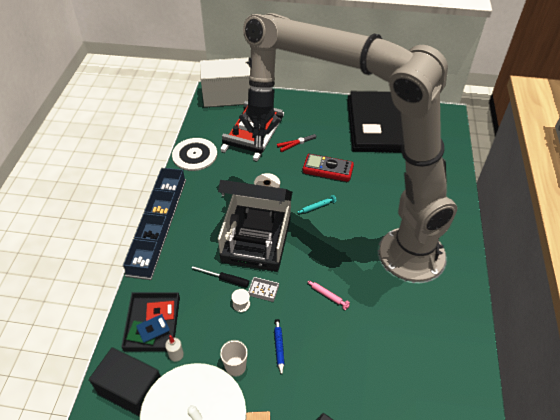

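View pics/wrist17.png

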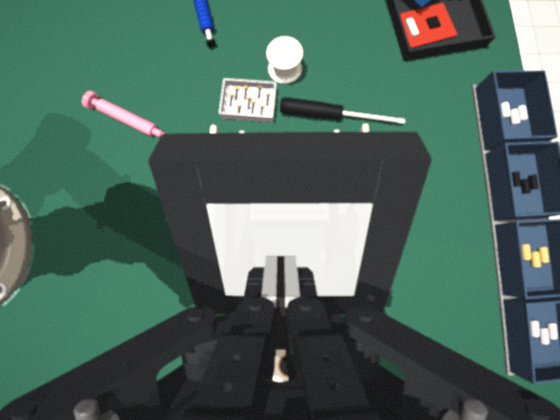

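>>> drive_tool(
  moves=[
    [[0,12,-3],[0,-0.002,-0.003],-1],
    [[0,12,-3],[0,-0.002,-0.003],-1],
    [[0,12,-3],[0,-0.002,-0.003],-1],
    [[0,12,-3],[0,-0.002,-0.003],-1],
    [[0,12,-3],[0,-0.002,-0.003],-1],
    [[0,12,-3],[0,-0.002,-0.003],-1],
    [[0,12,-3],[0,-0.002,-0.003],-1],
    [[0,12,-3],[0,-0.002,-0.003],-1],
    [[0,0,0],[0,0,0],-1],
  ],
)

```text
time_s: 21.2
tcp_pos: [528.0, -93.2, 434.3]
eef_rot: [[0.999, 0.016, 0.032], [-0.036, 0.426, 0.904], [0.001, -0.905, 0.426]]
force: [0.1, 0.3, -0.0]
finger_gap: 0.003
```

```bash
python3 - <<'E'
from h import *
for th in(.85,.7,.5,.3,.1,0,-.02): print(th,cov(th,155,29).round(1))
t=cov(.85,155,33);print(t)
E
python3 st2.py "list(cov(.85,155,34))" 4

```

```text
0.85 [534.2   5.3 265.6]
0.7 [535.1  24.7 252. ]
0.5 [536.1  46.9 229.8]
0.3 [536.9  64.3 203.5]
0.1 [537.5  76.1 174.3]
0 [537.7  79.7 159. ]
-0.02 [537.7  80.3 155.9]
[534.09551996   2.32364055 268.22790661]
21.2 tip [530.8 -19.5 277.8] [-32.5  19.   56.8 101.8 -39.6  81.2  33.3] [ 0.1  0.3 -0. ] 0.003
rot deg 0.6257867854421386
[[0, 4, 4], [-0.001, 0.002, -0.001]]
[[0, 4, 4], [-0.001, 0.002, -0.001]]
[[0, 4, 4], [-0.001, 0.002, -0.001]]
[[0, 4, 4], [-0.001, 0.002, -0.001]]
```

>>> drive_tool(
  moves=[
    [[0,4,4],[0,0,0],-1],
    [[0,4,4],[0,0,0],-1],
    [[0,4,4],[0,0,0],-1],
    [[0,4,4],[0,0,0],-1],
    [[0,4,3],[0,0,0],-1],
    [[0,4,2],[0,0,0],-1],
  ],
)

```text
time_s: 21.95
tcp_pos: [529.6, -62.8, 422.4]
eef_rot: [[0.999, 0.019, 0.031], [-0.037, 0.425, 0.904], [0.004, -0.905, 0.426]]
force: [-0.3, -0.2, 3.0]
finger_gap: -0.001
```

```bash
python3 st2.py "list(cov(.6,155,29))" 6

```

```text
21.95 tip [533.   10.8 265.9] [-35.6  18.6  56.3 103.6 -40.3  78.3  31.2] [-0.3 -0.2  3. ] -0.001
rot deg 0.6274852658300883
[[0, 6, 2], [-0.001, 0.002, -0.0]]
[[0, 5, 2], [-0.001, 0.002, -0.0]]
[[0, 5, 2], [-0.001, 0.002, -0.0]]
[[0, 5, 2], [-0.001, 0.002, -0.0]]
[[0, 5, 2], [-0.001, 0.002, -0.0]]
[[0, 5, 2], [-0.001, 0.002, -0.0]]
```

>>> drive_tool(
  moves=[
    [[0,6,3],[0,0,0],-1],
    [[0,6,3],[0,0,0],-1],
    [[0,6,3],[0,0,0],-1],
    [[0,6,2],[0,0,0],-1],
    [[0,6,2],[0,0,0],-1],
    [[0,6,2],[0,0,0],-1],
  ],
)

```text
time_s: 22.7
tcp_pos: [531.1, -31.4, 394.7]
eef_rot: [[0.999, 0.02, 0.031], [-0.036, 0.427, 0.904], [0.005, -0.904, 0.427]]
force: [0.6, -1.0, 0.8]
finger_gap: -0.002
```

```bash
python3 st2.py "list(cov(.35,155,28))" 7
python3 - <<'E'
from h import *
im=eyes.grab_frame("wrist")[:,:,::-1];cv2.imwrite(f"pics/wrist18.png",im)
E
```

```text
22.7 tip [534.5  42.4 238.2] [-37.9  19.5  54.9 106.3 -42.3  74.4  30.6] [ 0.6 -1.   0.8] -0.002
rot deg 0.6878999505539233
[[0, 5, 1], [-0.001, 0.002, 0.0]]
[[0, 5, 1], [-0.001, 0.002, 0.0]]
[[0, 5, 1], [-0.001, 0.002, 0.0]]
[[0, 5, 1], [-0.001, 0.002, 0.0]]
[[0, 5, 1], [-0.001, 0.002, 0.0]]
[[0, 5, 1], [-0.001, 0.002, 0.0]]
[[0, 5, 1], [-0.001, 0.002, 0.0]]
```

View pics/wrist18.png

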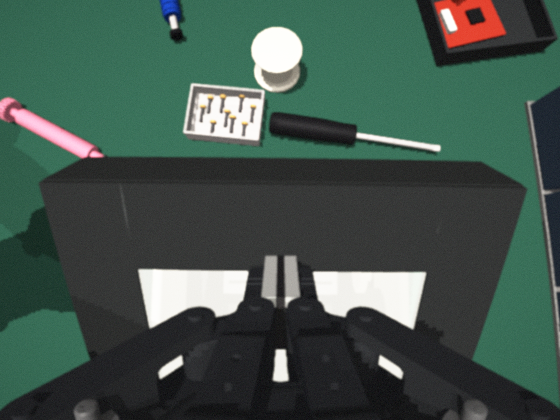

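>>> drive_tool(
  moves=[
    [[0,6,1],[0,0,0],-1],
    [[0,6,1],[0,0,0],-1],
    [[0,6,1],[0,0,0],-1],
    [[0,6,1],[0,0,0],-1],
    [[0,6,1],[0,0,0],-1],
    [[0,6,0],[0,0,0],-1],
    [[0,6,0],[0,0,0],-1],
  ],
)

```text
time_s: 23.62
tcp_pos: [532.1, -6.6, 355.7]
eef_rot: [[0.999, 0.019, 0.03], [-0.035, 0.427, 0.904], [0.004, -0.904, 0.427]]
force: [0.3, 0.5, 0.3]
finger_gap: -0.0
```

```bash
python3 st2.py "list(cov(.12,155,29))" 7
python3 - <<'E'
from h import *
im=eyes.grab_frame("side")[:,:,::-1];crop(im,180,150,320,290,4,f"pics/side19.png")
E
```

```text
23.625 tip [535.3  67.2 199.3] [-38.6  21.8  53.  109.1 -45.5  70.2  32.1] [0.3 0.5 0.3] -0.0
rot deg 0.7128152202770175
[[0, 3, 0], [-0.001, 0.002, -0.0]]
[[0, 3, 0], [-0.001, 0.002, -0.0]]
[[0, 3, 0], [-0.001, 0.002, -0.0]]
[[0, 3, 0], [-0.001, 0.002, -0.0]]
[[0, 3, 0], [-0.001, 0.002, -0.0]]
[[0, 3, 0], [-0.001, 0.002, -0.0]]
[[0, 3, 0], [-0.001, 0.002, -0.0]]
```

View pics/side19.png

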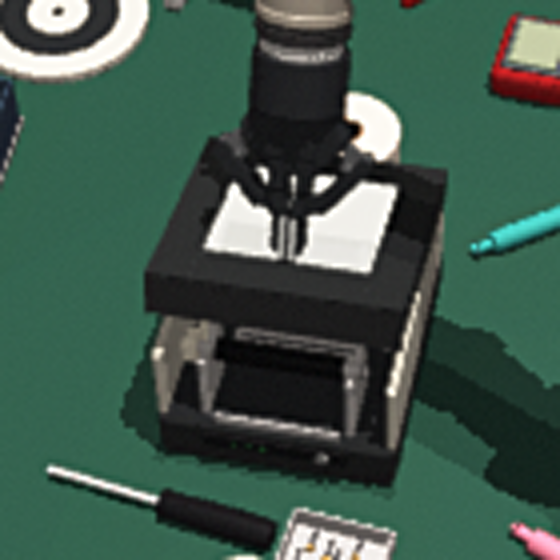

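>>> drive_tool(
  moves=[
    [[0,6,0],[0,0,0],-1],
    [[0,6,0],[0,0,0],-1],
    [[0,6,-1],[0,0,0],-1],
    [[0,6,-1],[0,0,0],-1],
    [[0,5,-1],[0,0,0],-1],
    [[0,5,-1],[0,0,0],-1],
  ],
)

```text
time_s: 24.42
tcp_pos: [532.3, 5.3, 320.3]
eef_rot: [[0.999, 0.017, 0.03], [-0.035, 0.426, 0.904], [0.003, -0.904, 0.427]]
force: [-0.7, -0.1, -0.4]
finger_gap: 0.002
```

```bash
python3 st2.py "list(cov(-.02,155,29))" 4
```

```text
24.425 tip [535.4  79.  163.8] [-38.   24.4  51.  111.2 -48.6  67.2  34.7] [-0.7 -0.1 -0.4] 0.002
rot deg 0.6988574360843108
[[0, 2, 0], [-0.001, 0.003, -0.001]]
[[0, 2, 0], [-0.001, 0.003, -0.001]]
[[0, 2, 0], [-0.001, 0.003, -0.001]]
[[0, 2, 0], [-0.001, 0.003, -0.001]]
```

>>> drive_tool(
  moves=[
    [[0,2,-1],[0,0,0],-1],
    [[0,2,-1],[0,0,0],-1],
    [[0,2,-1],[0,0,0],-1],
    [[0,3,-1],[0,0,0],-1],
  ],
)

```text
time_s: 24.92
tcp_pos: [532.5, 3.2, 317.7]
eef_rot: [[0.999, 0.017, 0.03], [-0.034, 0.439, 0.898], [0.002, -0.898, 0.439]]
force: [-6.9, -3.5, 20.8]
finger_gap: -0.003
```

```bash
python3 st2.py "list(cov(-.02,155,29))" 1
python3 - <<'E'
from h import *
im=eyes.grab_frame("side")[:,:,::-1];crop(im,180,150,320,290,4,f"pics/side20.png")
E
```

```text
24.925 tip [535.4  79.2 162.3] [-37.2  24.8  50.7 111.3 -49.4  67.6  35.7] [-6.9 -3.5 20.8] -0.003
rot deg 1.27197847290412
[[2, 6, 1], [-0.019, 0.012, -0.003]]
```

View pics/side20.png

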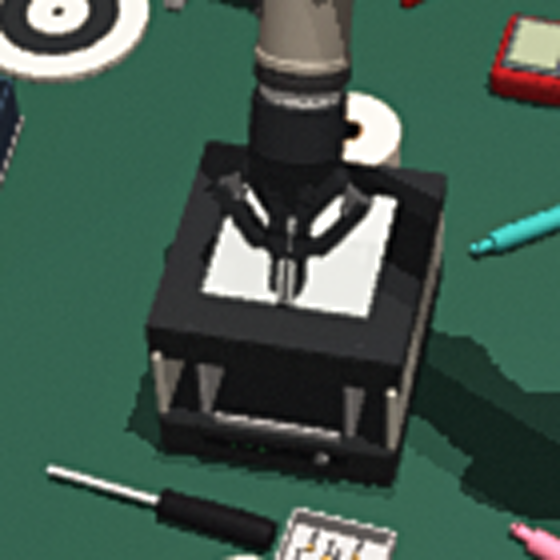

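>>> drive_tool(
  moves=[
    [[0,3,-1],[0,0,0],-1],
  ],
)

```text
time_s: 25.1
tcp_pos: [532.4, 2.4, 317.3]
eef_rot: [[0.999, 0.018, 0.03], [-0.034, 0.444, 0.896], [0.003, -0.896, 0.444]]
force: [-6.9, -3.2, 18.7]
finger_gap: 0.002
```

```bash
python3 st2.py "list(cov(-.02,155,29))" 1
```

```text
25.1 tip [535.4  79.2 162.3] [-36.9  24.8  50.6 111.4 -49.7  67.7  35.9] [-6.9 -3.2 18.7] 0.002
rot deg 1.5188943628866247
[[2, 6, 2], [-0.024, 0.012, -0.003]]
```

>>> drive_tool(
  moves=[
    [[0,-5,2],[0,0,0],-1],
    [[0,-10,5],[0,0,0],-1],
    [[0,-18,5],[0,0,0],-1],
    [[0,-22,0],[0,0,0],-1],
    [[0,-25,0],[0,0,0],-1],
    [[0,-25,-5],[0,0,0],-1],
    [[0,-25,-10],[0,0,0],-1],
    [[0,-20,-20],[0,0,0],-1],
    [[0,-10,-20],[0,0,0],-1],
    [[0,0,0],[0,0,0],-1],
  ],
)

```text
time_s: 26.35
tcp_pos: [527.1, -115.5, 455.6]
eef_rot: [[0.999, 0.027, 0.029], [-0.038, 0.441, 0.897], [0.011, -0.897, 0.441]]
force: [-0.2, 0.7, 0.5]
finger_gap: -0.001
```

```bash
python3 st2.py "list(cov(-.02,155,29))" 1
python3 - <<'E'
from h import *
for n,b,s in [("top",(200,110,340,250),4.2),("side",(190,160,310,290),4.6)]:
    im=eyes.grab_frame(n)[:,:,::-1].copy();cv2.imwrite(f"pics/{n}21.png",im)
    c=cv2.resize(im[b[1]:b[3],b[0]:b[2]],None,fx=s,fy=s,interpolation=cv2.INTER_CUBIC)
    for th,col in((0,(0,255,0)),(.05,(0,0,255))):
        P4=np.array([cov(th,d,29,y) for d,y in((199,103),(199,-103),(-17,-103),(-17,103))])
        cv2.polylines(c,[np.round((proj(par(n),P4)-[b[0],b[1]])*s).astype(int)],True,col,1,cv2.LINE_AA)
    cv2.imwrite(f"pics/{n}21c.png",c)
im=eyes.grab_frame("wrist")[:,:,::-1];cv2.imwrite(f"pics/wrist21.png",im)
E
```

```text
26.35 tip [531.8 -39.3 300.4] [-30.   18.7  57.2  99.6 -39.7  84.3  34.4] [-0.2  0.7  0.5] -0.001
rot deg 1.423336392545418
[[1, 183, 47], [-0.021, 0.012, 0.007]]
```

View pics/top21c.png

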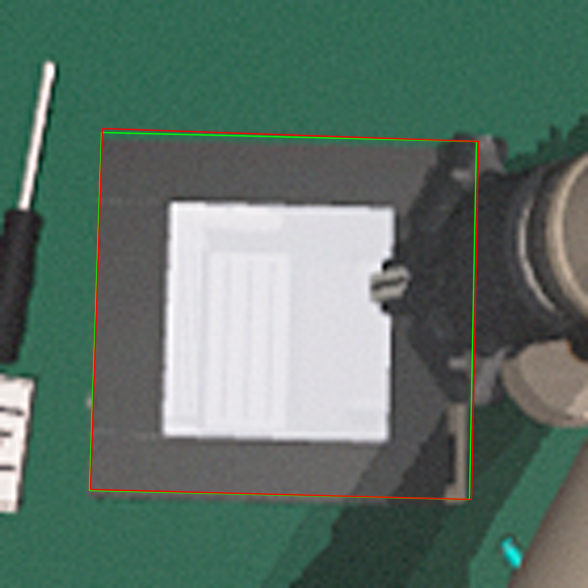

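View pics/side21c.png

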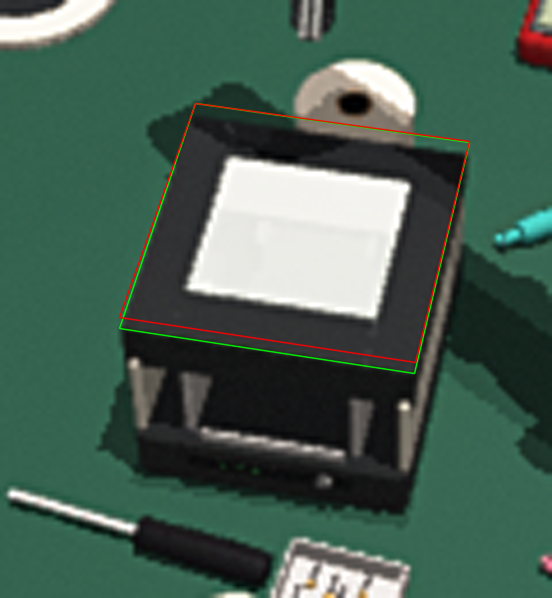

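View pics/wrist21.png

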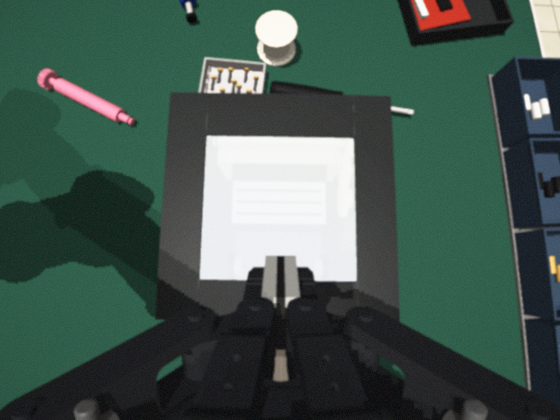

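```bash
python3 - <<'E'
from cell import monitor, order
print(order.job_done());print(monitor.sense()["time_s"])
E
```

```text
the job is handed in; nothing more can be done
None
the job is handed in; nothing more can be done
```

I turned the platen roller end for end and set it back in its two slots with the gear on the left, beside the drive gears. Then I pressed the cover shut, backed the arm clear and handed the job in at about 26.5 s of the 61 s allowed.

- **Roller:** When it was set down, the grasp point read z = 104.4 mm, the same as when it was first seated. It met about 4 N of contact force. After I opened the fingers, the wrist pictures showed both shaft ends down in their slots.
- **Cover:** It stopped under about 20 N and moved no further when I pushed again. In the last side picture its front edge matches the predicted shut outline to within about 0.02 rad. The fingertip reading at the stop was 162.3 mm, not 159 mm. I put that down to the finger leaning 25 degrees and did not check it a second way.
- **Surroundings:** Nothing seemed to touch anything else, and the bystander items in the last pictures look undisturbed.
- **Disagreements:** The top camera and the wrist camera differed by about 5 mm along world x. I relied on the wrist camera views taken from both sides, which agreed with each other to about 1 mm.

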